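Release a centrifuge lid, reset its catch and hold the lid open at 45 degrees

ROBOT

A 6-joint arm with a two-finger parallel gripper is mounted at the origin on a cart in front of the work surface, level with it; the furniture and walls round the work are solid. World frame = base frame: x ahead of the robot, y to its left, z up, the work surface at z = 0. Lengths are in m, angles in rad, forces in N, time in s.
With the tool pointing down it reaches from about 0.325 to 0.925 m from the base axis. Payload 3.1 kg.
Tool frame: the origin (TCP) lies between the finger pads; the fingertips stand 11 mm ahead of it and the grasp point (between the pads) lies 8 mm behind it; z points along the fingers, y is the direction in which the jaws open and shut (so a half turn about z gives the same grasp; the last joint's range is limited). The gripper opens to 85 mm and grips with 20 to 120 N. Pads are 22 mm wide; open, the fingers measure 114 mm over their backs; the gripper's body (76 mm by 85 mm) begins 54 mm behind the grasp point. The pads swing forward as they close: fully open they stand 13 mm farther back than shut.
Start: joints at [1.126, 0.217, 1.613, -0, 1.311, -0.112], TCP at [0.204, 0.591, 0.204] pointing down, gripper open.
Joint ranges: [-2.75, 2.75], [-0.78, 2.1], [0.31, 2.55], [-1.13, 4.27], [0.13, 2.63], [-2.58, 2.58]. Speed limits (rad/s): [2.79, 2.79, 3.14, 3.14, 3.14, 3.14].

INTERFACE

Orientations are given as a unit quaternion [x, y, z, w].
In Python, from plant import get_state, capture, camera_model, workorder, spot_in gives the robot as it stands.
- The arm moves only by the tool apply_moves, never from a script. Its argument "plan" is a list of rows, each a list of 7 numbers: the turn, a rotation vector about the tool's x, y, z in degrees, then the shift along the tool's x, y, z in mm, then the opening, from -1 (shut) to 1 (fully open). In form: [[wx, wy, wz, x, y, z, fingers], ...]. A call has 1 to 5 rows; each row shifts and turns the pose as measured when the row begins, along the tool's axes as they then stand; what a row does not reach is not made up. A row lasts 1/8 s, in which the tool goes at most 62.5 mm and 10.7 degrees, less where a joint would pass 70% of its speed; a pose out of reach is approached as far as the arm can. A call is refused whole if a number of a shift passes 62.5 or a number of a turn 10.7, either way. A call with a gripper value outside its range is refused whole. The fingers move at their own pace and stop on an object; "force" is the grip in N (left out, the last holds). Time passes only in rows, so rows that do not move let the fingers close. It gives the time, the measured TCP pose, the force and the opening at its end, in the units of the state.
- get_state(): the state, without advancing time (a new reading comes with each control period).
- capture(name): name is "scene" or "side" or "wrist"; returns (picture, depth): 480x640x3 uint8, red, green, blue; 480x640 float32, m along the optical axis (not along the pixel's ray), 0 where there is no reading.
- camera_model(name): a dict with "intrinsics" (3x3 intrinsics, pixels), "R" (3x3) and "t" (3): a world point X has camera coordinates R X + t. Camera axes: x right, y down, z forward; pixel columns grow to the right and rows downward; lengths in m; the calibration is good to about 2 mm. A picture is of the moment at which its call begins: read the wrist's pose just before it. camera_model takes no time and is no camera call; for the wrist camera it gives the pose at the moment of the call.
- workorder.finish_job(): hands the job in, once; it reports no verdict.
Trained networks look in the newest picture that a camera, given by its name, has taken for a name from the list of things; names that differ only in an ending like _2 or _b are one class to them, and where a whole thing is asked for, a point or a joint stands for the part that bears it (a point fixed in the world has none). Each returns a list of dicts, best first, with "confidence" (0 to 1); they miss things now and then, are a little off and sometimes report something else, mostly with a low value. They report only what shows in the picture. A call takes as long as a camera call.
- spot_in(camera, label): "extent" ([left, top, width, height] as shares, 0 to 1, of the picture: columns of its width, rows of its height, round what is visible of it).
The state is a dict: "time_s": time; "qpos": joint angles; "joint_velocities": joint speeds; "effort": joint torques, N m; "position": TCP position; "ee_rot": TCP orientation; "wrist_force": force on the tool from outside, world axes, zero at the start; "torque": the same for the moment, N m; "width": opening from 0.0 (shut) to 1.0 (fully open).
Only numpy, scipy, OpenCV 4.12 (cv2) and the standard library are available. Lean on these libraries where they do the work, as an engineer would, in place of code of your own. Each camera call takes 0.05 s, during which the arm holds its last target.

TASK

Open the bench centrifuge for inspection: pull the lid-release knob on its front fully out so that the catch lets go and the lid pops ajar, then push the knob fully home again so that the catch is reset. Then take the lid by the grip at its front edge and raise it to 45 degrees from closed (within about 5 degrees, and never past 60); its stay is worn out and it would fall shut, so do not let it drop, and finish while still holding it there by the grip. Leave the other things on the bench where they are.

Things in the scene. Friction and masses are not known exactly. Their poses are not given: they have to be found in the camera images.
- release (a joint): Travel of the lid-release knob in m: 0 = fully home, 0.020 = fully out. It slides straight out of the centrifuge's front face, along the cabinet's own -x direction (towards the robot). A sprung ball detent holds it at either end: 4 to 5 N start it out of either end, and past the middle it snaps to the other. While it is home its bolt locks the closed lid; pulling it past about 0.012 frees the lid
- release_knob (a point): Centre of the release knob, a round black knob 26 mm in diameter and 22 mm long on a steel rod, in front of the cabinet's front face at its right-hand side as seen by the robot. Its x axis points into the cabinet (push direction; pull is -x), z up. At home its centre stands 55 mm in front of the face, 72 mm above the bench. Nothing is within 25 mm beside, above or below it
- lid (a joint): Opening angle of the lid in rad about its rear hinge: 0 = closed, grows as the front edge rises, 0.785 = 45 degrees. When the release is pulled out a sprung pin pops the lid up to about 0.10 (front edge 24 mm up), where it rests; above that it is free and falls back under its own weight (about 0.5 kg, 2 to 4 N upward at the grip carries it). With the knob home again the lid stays ajar
- lid_grip_center (a point): Middle of the lid's grip, a black flat tongue 26 mm wide (along its y), 14 mm thick and 40 mm long that sticks out of the middle of the lid's front edge towards the robot; this point is 25 mm out from the lid's edge, 15 mm from the tongue's end. The frame turns with the lid. Closed, it is 111 mm above the bench and 257 mm in front of the hinge line. It can be pinched across its width from above and turns between the fingers as the lid rises
- lid_hinge (a point): Middle of the lid's hinge line at the back of the centrifuge, 102 mm above the bench; fixed to the cabinet. Its y axis is the hinge line, its x axis points from front to back of the cabinet. In this frame the grip centre is at (-0.257 cos a + 0.009 sin a, 0, 0.257 sin a + 0.009 cos a) at lid angle a; the release knob at home is at (-0.287, -0.080, -0.030)
- centrifuge: Bench centrifuge fixed to the bench: a white cabinet 240 mm deep (its x), 210 mm wide (y), top of the closed grey lid 122 mm above the bench, dark panel on the front. Origin at the middle of its underside, x from front to back
- timer: Bystander, loose: small white laboratory timer, 66 x 66 x 20 mm, lying on the bench. Origin at its underside
- beaker_50: Bystander, loose: small glass beaker, 48 mm wide, 58 mm tall. Origin at its underside
- forceps: Bystander, loose: steel forceps, 128 mm long, lying flat. Origin at its underside
- marker_red_pen: Bystander, loose: marker pen, 135 mm long, lying. Origin at its underside
- vial_1: Bystander, loose: small glass vial with a black cap, 24 mm wide, 48 mm tall, standing. Origin at its underside

How it is judged:
On the way, in this order (a step that is already met when the one before it is completed fails the run):
1. the release knob is pulled out (at least 17 of its 20 mm) and the lid has popped ajar (value of joint release above 0.017 m and value of joint lid above 0.06 rad), for 0.2 s.
2. the knob is pushed home again (within 3 mm) while the lid is still only ajar (below 20 degrees) (value of joint release below 0.003 m and value of joint lid between 0.04 and 0.35 rad), for 0.2 s.
3. the lid is raised to 45 degrees, held by its grip (value of joint lid between 0.68 and 0.89 rad and contact force between the fingers and lid_grip above 1 N), for 0.3 s.
At the end, for the whole second after the job is handed in: The lid stands still at 45 degrees, give or take 6, held up by the robot's fingers on its grip (more than 1 N), and the release knob is home within 3 mm (all of step 3 and velocity of joint lid between -0.08 and 0.08 rad/s and value of joint release below 0.003 m); the arm keeps its last pose, push and grip.
It fails at once if the lid is swung past 60 degrees (value of joint lid above 1.06 rad).
It fails at once if the lid is dropped (falls faster than 2.5 rad/s) (velocity of joint lid below -2.5 rad/s).
It fails at once if another thing on the bench is moved by more than 25 mm (distance of any of timer, beaker_50, forceps, marker_red_pen, vial_1 from where it was at the start of the episode above 0.025 m).
It also fails if it takes over 51 s, if anything falls off the work surface, if the arm or the gripper's body presses on something with over 40 N, if the wrist force passes 120 N, or if a joint passes its speed limit or range.

## Working session

There is one attempt and no reset: what is moved stays moved. The work goes in short steps, Python scripts to look and compute and a tool call to move; the robot and the scene stay as the last step left them, time stands still between calls to the robot, and variables do not carry over. Pictures are saved under pics/ and viewed, and the job is handed in when it is done.

Besides the shell and the picture viewer there is one more tool, called after "Emit:" as name([rows], argument=value, ...), one row to a line, values as JSON. apply_moves: Moves the arm, as the interface text tells. Its arguments: {"type":"object","properties":{"plan":{"type":"array"},"force":{"type":"number"}},"required":["plan"]}

```bash
ls; mkdir -p pics
python3 - <<'E'
from plant import *
import cv2
print(get_state())
for n in ("scene","side"):
    p,d=capture(n); cv2.imwrite(f"pics/{n}0.png",p[:,:,::-1])
    import numpy as np; np.save(f"{n}0.npy",d)
    print(n,camera_model(n))
E
```

```text
pics
{'time_s': 0.0, 'qpos': array([ 1.12580580e+00,  2.17745904e-01,  1.61494017e+00, -4.21882131e-06,
        1.31134012e+00, -1.12169394e-01]), 'joint_velocities': array([-0.00093202, -0.000577  , -0.00097889, -0.00159836,  0.00134454,
        0.00135002]), 'effort': array([ 4.07175230e-04, -3.96860754e+01, -3.03849077e+01, -2.61810192e-04,
        9.79092903e-03, -1.73842108e-05]), 'position': array([0.20376719, 0.58989967, 0.20217035]), 'ee_rot': array([ 1.65642916e-01,  9.86185045e-01, -1.17042206e-03, -3.32641307e-04]), 'wrist_force': array([0.58390997, 0.37333728, 0.27604266]), 'torque': array([0.01462995, 0.00722436, 0.05761801]), 'width': 0.9963945362348455}
scene {'intrinsics': array([[515.98914784,   0.        , 320.75910725],
       [  0.        , 515.98914784, 234.13311662],
       [  0.        ,   0.        ,   1.        ]]), 'R': array([[-0.78125771, -0.62418476,  0.00545646],
       [-0.45831181,  0.56766527, -0.68389066],
       [ 0.42377669, -0.53679561, -0.72956411]]), 't': array([0.53169502, 0.26520413, 1.15286064])}
side {'intrinsics': array([[578.64090291,   0.        , 316.63669892],
       [  0.        , 578.64090291, 233.43492882],
       [  0.        ,   0.        ,   1.        ]]), 'R': array([[-0.97748968, -0.2108156 , -0.00840833],
       [-0.09005062,  0.45291569, -0.88699395],
       [ 0.19080043, -0.86627026, -0.46170449]]), 't': array([0.61446144, 0.0871831 , 1.25372638])}
```

View pics/scene0.png

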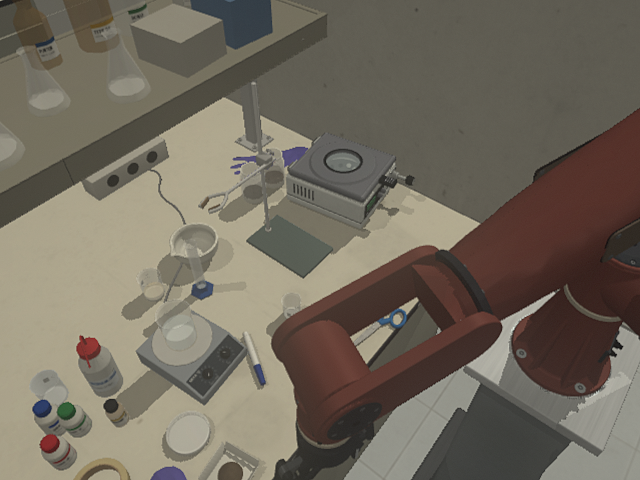

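View pics/side0.png

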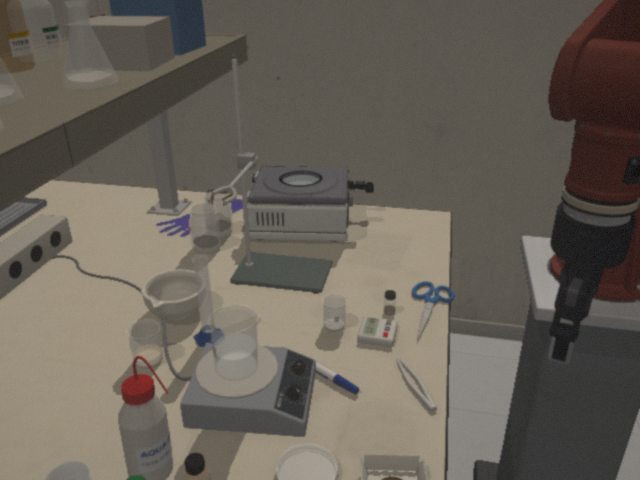

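```bash
cat > h.py <<'E'
import numpy as np, cv2
from plant import *
def cloud(n,d):
    m=camera_model(n);K=m["intrinsics"]
    v,u=np.mgrid[0:480,0:640]
    P=np.stack([(u-K[0,2])*d/K[0,0],(v-K[1,2])*d/K[1,1],d],-1)
    W=(P-m["t"])@m["R"]
    W[d<=0]=np.nan
    return W
def proj(n,X):
    m=camera_model(n);c=np.asarray(X)@m["R"].T+m["t"];q=c@m["intrinsics"].T
    return q[...,:2]/q[...,2:]
E
python3 - <<'E'
from h import *
for n,box in (("scene",(270,120,420,240)),("side",(235,150,385,250))):
    d=np.load(n+"0.npy");W=cloud(n,d)
    u0,v0,u1,v1=box
    w=W[v0:v1,u0:u1].reshape(-1,3); w=w[~np.isnan(w).any(1)]
    top=w[(w[:,2]>.110)&(w[:,2]<.13)]
    print(n,len(top),top.min(0),top.max(0),np.median(top[:,2]))
    r=cv2.minAreaRect((top[:,:2]*1000).astype(np.float32)); print(r,cv2.boxPoints(r))
    # bench check
    b=w[(abs(w[:,2])<.02)];print("bench",len(b),np.median(b[:,2]))
    img=np.zeros((500,500),np.uint8)
    f=w[(w[:,2]>.03)&(w[:,2]<.16)]
    np.save(n+"_w.npy",f)
    # topdown colored by height
    ij=((f[:,:2]-[.3,-.7])*1000).astype(int);ok=(ij>=0).all(1)&(ij<500).all(1)
    img[499-ij[ok,0],499-ij[ok,1]]=(f[ok,2]*1500+20).astype(np.uint8)
    cv2.imwrite(f"pics/top_{n}.png",img)
for n in("scene","side"):
    print(spot_in(n,"centrifuge")[:1],spot_in(n,"release_knob")[:2],spot_in(n,"lid_grip_center")[:2])
E
```

```text
scene 4300 [ 0.53238986 -0.2252215   0.11000396] [0.82407131 0.0101905  0.12999934] 0.12186509583751513
((674.0347900390625, -109.2357406616211), (282.53729248046875, 211.54876708984375), 8.621796607971191) [[ 518.50574   -25.834461]
 [ 550.21936  -234.99261 ]
 [ 829.56384  -192.63702 ]
 [ 797.8502     16.521133]]
bench 6589 0.0005971176769478495
side 3437 [ 0.53525864 -0.22056467  0.11001907] [0.82410286 0.14715105 0.12950357] 0.12023078985713767
((665.136962890625, -41.06089782714844), (279.7068176269531, 348.0105895996094), 8.540987968444824) [[ 500.99182  110.24407]
 [ 552.67725 -233.90706]
 [ 829.2821  -192.36588]
 [ 777.5967   151.78526]]
bench 3450 -0.000964559136866963
[{'extent': [0.4444, 0.279, 0.2028, 0.1942], 'confidence': 0.82}] [] [{'extent': [0.4494, 0.2783, 0.1703, 0.1429], 'confidence': 0.87}]
[{'extent': [0.3859, 0.3454, 0.1978, 0.1569], 'confidence': 0.68}] [{'extent': [0.5647, 0.3817, 0.0186, 0.024], 'confidence': 0.65}] [{'extent': [0.3905, 0.3458, 0.1781, 0.076], 'confidence': 0.9}]
```

Run:
```python
import cv2,numpy as np
a=cv2.imread("pics/top_scene.png",0);b=cv2.imread("pics/top_side.png",0)
cv2.imwrite("pics/tops.png",np.hstack([a[:,100:],b[:,100:]]))
a=cv2.imread("pics/scene0.png")[120:240,270:430];b=cv2.imread("pics/side0.png")[150:250,235:395]
cv2.imwrite("pics/crop0.png",np.vstack([cv2.resize(a,None,fx=2.7,fy=2.7),cv2.resize(b,None,fx=2.7,fy=2.7)]))
```

```text
(no output)
```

View pics/tops.png

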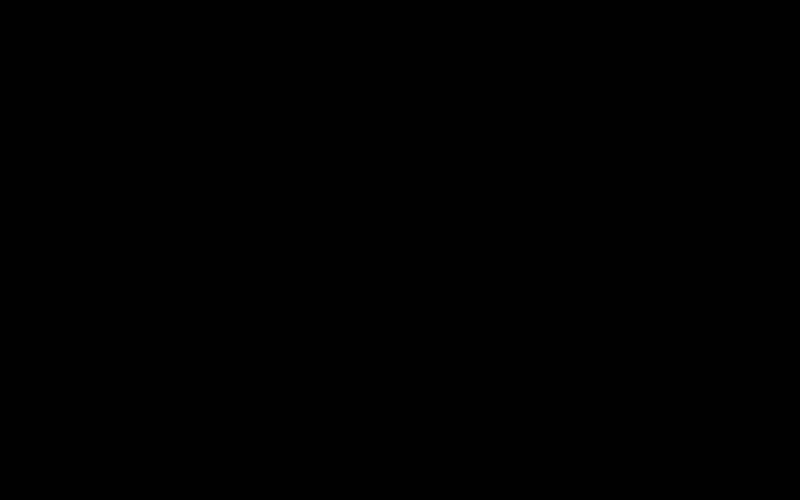

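View pics/crop0.png

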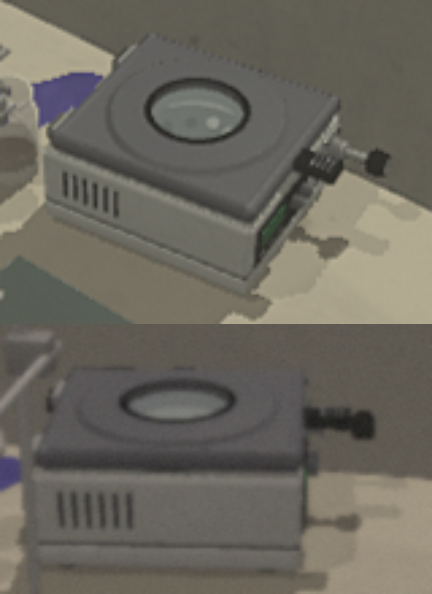

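Run:
```python
from h import *
F=[]
for n,box in (("scene",(270,120,420,240)),("side",(245,150,385,250))):
    d=np.load(n+"0.npy");W=cloud(n,d)
    u0,v0,u1,v1=box
    w=W[v0:v1,u0:u1].reshape(-1,3); w=w[~np.isnan(w).any(1)]
    a=np.radians(8.6);X=np.array([np.cos(a),np.sin(a)]);Y=np.array([-X[1],X[0]])
    l=np.c_[w[:,:2]@X,w[:,:2]@Y,w[:,2]]
    top=l[(l[:,2]>.1)&(l[:,2]<.135)]
    print(n)
    # front edge x per y bin, side edges per x bin
    for y in np.arange(-.34,-.06,.02):
        s=top[abs(top[:,1]-y)<.01]
        if len(s)>5: print("y %.2f"%y,len(s),np.percentile(s[:,0],[1,3,97,99]).round(4))
    for x in np.arange(.52,.82,.04):
        s=top[abs(top[:,0]-x)<.02]
        if len(s)>5: print("x %.2f"%x,len(s),np.percentile(s[:,1],[1,3,97,99]).round(4))
    k=l[(l[:,0]<.60)&(l[:,1]<-.24)&(l[:,2]>.03)&(l[:,2]<.1)]
    k=k[k[:,0]<.56]
    k=k[np.argsort(k[:,0])]
    print("knob",len(k),k[:40:2].round(3).tolist() if len(k) else 0)
```

```text
scene
y -0.32 18 [0.567  0.5698 0.7665 0.7687]
y -0.30 291 [0.552  0.5541 0.7764 0.782 ]
y -0.28 339 [0.5525 0.5542 0.7856 0.7955]
y -0.26 423 [0.5527 0.5558 0.7801 0.792 ]
y -0.24 402 [0.5533 0.5555 0.7737 0.7791]
y -0.22 436 [0.5102 0.5176 0.7735 0.7801]
y -0.20 490 [0.5106 0.5137 0.7732 0.7807]
y -0.18 386 [0.5535 0.5547 0.8724 0.8834]
y -0.16 457 [0.5527 0.5554 0.7987 0.8426]
y -0.14 463 [0.5534 0.557  0.7895 0.8002]
y -0.12 627 [0.5538 0.5562 0.7768 0.7875]
y -0.10 237 [0.5587 0.5616 0.7685 0.7735]
x 0.52 113 [-0.2217 -0.2207 -0.1948 -0.1934]
x 0.56 683 [-0.3072 -0.3021 -0.1092 -0.1068]
x 0.60 806 [-0.3071 -0.3021 -0.1078 -0.1063]
x 0.64 727 [-0.3061 -0.3022 -0.1086 -0.1059]
x 0.68 727 [-0.3067 -0.2997 -0.1084 -0.107 ]
x 0.72 728 [-0.3071 -0.3006 -0.1083 -0.1064]
x 0.76 653 [-0.3089 -0.3036 -0.1088 -0.1067]
x 0.80 88 [-0.3011 -0.2929 -0.1139 -0.111 ]
knob 248 [[0.484, -0.277, 0.082], [0.485, -0.293, 0.081], [0.485, -0.295, 0.075], [0.486, -0.286, 0.067], [0.486, -0.277, 0.074], [0.487, -0.294, 0.068], [0.487, -0.274, 0.087], [0.487, -0.297, 0.08], [0.487, -0.282, 0.066], [0.488,
[... 909 characters left out ...]
-0.2941 -0.2846 -0.1065 -0.1045]
x 0.68 621 [-0.295  -0.2881 -0.1074 -0.1061]
x 0.72 621 [-0.3067 -0.2987 -0.1066 -0.1055]
x 0.76 653 [-0.3082 -0.3009  0.0306  0.0326]
x 0.80 76 [-0.2966 -0.2926 -0.1142 -0.111 ]
knob 119 [[0.486, -0.282, 0.064], [0.486, -0.285, 0.071], [0.486, -0.276, 0.069], [0.487, -0.282, 0.078], [0.488, -0.288, 0.059], [0.489, -0.283, 0.069], [0.489, -0.289, 0.081], [0.489, -0.276, 0.075], [0.489, -0.289, 0.084], [0.491, -0.278, 0.063], [0.491, -0.278, 0.068], [0.492, -0.281, 0.073], [0.492, -0.294, 0.084], [0.492, -0.288, 0.084], [0.492, -0.277, 0.083], [0.494, -0.275, 0.067], [0.494, -0.278, 0.071], [0.494, -0.283, 0.077], [0.494, -0.29, 0.083], [0.494, -0.282, 0.081]]
```

Run:
```python
from h import *
H=np.zeros((50,75))
for n in ("scene","side"):
    W=cloud(n,np.load(n+"0.npy")).reshape(-1,3); W=W[~np.isnan(W).any(1)]
    # world x .2..1.0 , y -.4...8, 4cm cells
    i=((W[:,0]-.2)/.04).astype(int);j=((W[:,1]+.4)/.04).astype(int)
    ok=(W[:,0]>.2)&(W[:,1]>-.4)&(i<20)&(j<30)&(W[:,2]<.9)
    np.maximum.at(H,(i[ok],j[ok]),W[ok,2])
print("cols y from .76 to -.40, rows x; cm")
print("      "+" ".join("%3d"%round((-.4+.04*j)*100) for j in range(29,-1,-1)))
for i in range(19,-1,-1): print("%.2f "%(.2+.04*i)," ".join("%3d"%round(H[i,j]*100) for j in range(29,-1,-1)))
```

```text
cols y from .76 to -.40, rows x; cm
       76  72  68  64  60  56  52  48  44  40  36  32  28  24  20  16  12   8   4   0  -4  -8 -12 -16 -20 -24 -28 -32 -36 -40
0.96    0   1   1   1   1   0  44  44  52  52  44  51  57  44  52  52  52  52  55  54   1   1   1  44  44  45  44   0   0   0
0.92    1   1   1   0   1  50  50  44  44  44  44  57  57  47  52  52  52  52  55  54   1   0  44  44  44  45  44   0   0   0
0.88    0   1   1   1  46  50  46  44  44  44  44  53  57  46  52  52  52  52  55  55  54  54  44  44  44  45  44   0   0   0
0.84    0   1   0  44  45  45  44  44  45  44  44  45  45  44  45  45  45  45  44  45  45  45  44  45  45  45  44   0   0   0
0.80    7   7   0   0   0   0   1   7   7   7   7   6   6   6   1   1   1   1   0   1  11  12  12  12  12   0   0   0   0   0
0.76    7   7   0   0   1   0   0   1   1   1  17   6   7   6   2   2   2  26   1  12  13  13  13  13  13   0   0   0   0   0
0.72   10   7  16  16   1   1   0   2   0   1  17  27  27  27  27  27  46  27   1  12  13  13  13  13  13  12   0   0   0   0
0.68   10   9  21  21   6   7   7   7   6   1   1  27  2
[... 881 characters left out ...]
 2   5   5   0   0   0   0   0   0   0   1   1   1   1   0   0   0   0
0.36    0   0   0   1   2   3   0   0   1   1   1   0   1   1   1   1   1   1   0   0   0   0   0   1   1   0   1   0   0   0
0.32    0   0   0   0   2   2   1   1   1   1   0   0   0   1   1   1   1   1   0   0   0   0   0   0   0   0   0   0   0   0
0.28    0   0   0   0   0   0   0   0   0   0   0   0   0   0   0   1   1   0   0   0   0   0   0   0   0   0   0   0   0   0
0.24    0   0   0  30  56  58  58   0   0   0   0   0   0   0   0   0   0   0   0   0   0   0   0   0   0   0   0   0   0   0
0.20    0   0   0  35  57  58  59  60  61   0   0   0   0   0   0   0   0   0   0   0   0   0   0   0   0   0   0   0   0   0
```

```bash
cat >> h.py <<'E'
from scipy.spatial.transform import Rotation as Ro
A=np.radians(8.6)
LX=np.array([np.cos(A),np.sin(A),0]);LY=np.array([-LX[1],LX[0],0])
def loc(x,y,z): return LX*x+LY*y+np.array([0,0,z])
# tool down with tool y = -LY (=> j6 ~ +60deg)
def down(tilt=0):
    y=-LY;z=np.array([0,0,-1.]);x=np.cross(y,z)
    return Ro.from_matrix(np.c_[x,y,z])*Ro.from_euler('y',tilt,degrees=True)
def rows(p,goalR,n,grip,start=None):
    s=get_state()
    q=Ro.from_quat(s["ee_rot"]);c=s["position"].copy()
    p=np.asarray(p)
    for k in range(n):
        dr=(q.inv()*goalR).as_rotvec(degrees=True)/(n-k)
        dp=q.inv().apply((p-c)/(n-k))
        r=np.r_[dr.round(1),dp.round(1+0)*1000 if 0 else (dp*1000).round(1)]
        print(r.tolist()+[grip])
        c=c+q.apply(r[3:]/1000); q=q*Ro.from_rotvec(r[:3],degrees=True)
def show():
    s=get_state();q=Ro.from_quat(s["ee_rot"]);p=s["position"]
    l=[p@LX,p@LY,p[2]]
    print("t",s["time_s"],"local",np.round(l,4),"rot err deg",(down().inv()*q).as_rotvec(degrees=True).round(2),"F",s["wrist_force"].round(1),"w",round(s["width"],3),"q",s["qpos"].round(2))
E
python3 - <<'E'
from h import *
show(); print(loc(.496,-.287,.18), down().as_matrix()); rows(loc(.496,-.287,.18),down(),18,1)
E
```

```text
t 0.4 local [0.2901 0.5534 0.2033] rot err deg [ 1.0000e-02 -3.0000e-02 -1.5233e+02] F [ 0.  -0.9 -0.2] w 0.999 q [ 1.13  0.22  1.61  0.    1.31 -0.11]
[ 0.53333981 -0.20960355  0.18      ] [[ 0.98875638  0.14953534  0.        ]
 [ 0.14953534 -0.98875638  0.        ]
 [ 0.          0.         -1.        ]]
[-0.0, 0.0, 8.5, -31.8, -36.0, 1.3, 1]
[-0.0, 0.0, 8.5, -36.8, -30.9, 1.3, 1]
[-0.0, 0.0, 8.5, -41.0, -25.2, 1.3, 1]
[-0.0, 0.0, 8.5, -44.2, -18.8, 1.3, 1]
[-0.0, 0.0, 8.5, -46.5, -12.1, 1.3, 1]
[-0.0, 0.0, 8.4, -47.8, -5.1, 1.3, 1]
[0.0, 0.0, 8.5, -48.0, 2.0, 1.3, 1]
[0.0, 0.0, 8.4, -47.2, 9.0, 1.3, 1]
[0.0, 0.0, 8.5, -45.4, 15.8, 1.3, 1]
[0.0, 0.0, 8.4, -42.6, 22.4, 1.3, 1]
[0.0, 0.0, 8.5, -38.8, 28.3, 1.3, 1]
[0.0, 0.0, 8.4, -34.2, 33.8, 1.3, 1]
[0.0, 0.0, 8.5, -28.9, 38.4, 1.3, 1]
[0.0, 0.0, 8.4, -22.9, 42.3, 1.3, 1]
[0.0, 0.0, 8.5, -16.5, 45.2, 1.3, 1]
[0.0, 0.0, 8.4, -9.7, 47.1, 1.3, 1]
[0.0, 0.0, 8.5, -2.7, 48.0, 1.4, 1]
[0.0, 0.0, 8.4, 4.5, 47.9, 1.3, 1]
```

Emit:
apply_moves([
  [0,0,8.5,-32,-36,0,1],
  [0,0,8.5,-37,-31,0,1],
  [0,0,8.5,-41,-25,0,1],
  [0,0,8.5,-44,-19,0,1],
  [0,0,8.5,-46,-12,0,1],
], force=40)

```text
time_s: 1.02
position: [0.2955, 0.3652, 0.2036]
ee_rot: [0.52, 0.854, 0.001, 0.001]
wrist_force: [0.7, 0.1, 0.1]
width: 1.004
```

Run:
```python
from h import *
show(); rows(loc(.496,-.287,.18),down(),14,1)
```

```text
t 1.025 local [0.3468 0.3169 0.2036] rot err deg [-8.000e-02  1.900e-01 -1.088e+02] F [0.7 0.1 0.1] w 1.004 q [ 0.74 -0.13  1.97 -0.    1.29  0.26]
[0.0, -0.0, 7.8, -44.3, -3.8, 1.6, 1]
[0.0, -0.0, 7.8, -44.4, 2.2, 1.6, 1]
[0.0, -0.0, 7.8, -43.7, 8.2, 1.7, 1]
[0.0, -0.0, 7.8, -42.1, 14.1, 1.6, 1]
[0.0, -0.0, 7.8, -39.8, 19.7, 1.7, 1]
[0.0, -0.0, 7.8, -36.8, 24.9, 1.6, 1]
[0.0, -0.0, 7.7, -33.1, 29.6, 1.7, 1]
[-0.0, -0.0, 7.8, -28.8, 33.8, 1.6, 1]
[-0.0, -0.0, 7.7, -24.0, 37.4, 1.7, 1]
[-0.0, -0.0, 7.8, -18.7, 40.3, 1.6, 1]
[-0.0, -0.0, 7.7, -13.1, 42.5, 1.7, 1]
[-0.0, -0.1, 7.8, -7.3, 43.8, 1.6, 1]
[-0.0, -0.0, 7.7, -1.2, 44.4, 1.7, 1]
[-0.1, -0.1, 7.8, 4.7, 44.2, 1.6, 1]
```

Emit:
apply_moves([
  [0,0,7.8,-44,-4,0,1],
  [0,0,7.8,-44,2,0,1],
  [0,0,7.8,-44,8,0,1],
  [0,0,7.8,-42,14,0,1],
  [0,0,7.8,-40,20,0,1],
])

```text
time_s: 1.65
position: [0.3805, 0.1524, 0.2051]
ee_rot: [0.782, 0.623, 0.004, 0.001]
wrist_force: [0.8, -0.1, 0.3]
width: 0.998
```

Emit:
apply_moves([
  [0,0,7.8,-37,25,0,1],
  [0,0,7.8,-33,30,0,1],
  [0,0,7.8,-29,34,0,1],
  [0,0,7.8,-24,37,0,1],
  [0,0,7.8,-19,40,0,1],
])

```text
time_s: 2.28
position: [0.461, -0.0633, 0.2071]
ee_rot: [0.949, 0.315, 0.007, 0.0]
wrist_force: [0.5, 0.7, 0.9]
width: 1.003
```

Run:
```python
from h import *
show(); rows(loc(.496,-.287,.18),down(),5,1)
```

```text
t 2.275 local [ 0.4463 -0.1315  0.2071] rot err deg [ -0.1    0.86 -28.15] F [0.5 0.7 0.9] w 1.003 q [-0.29 -0.15  1.98  0.01  1.29  0.63]
[0.0, -0.2, 5.6, -6.0, 32.1, 5.5, 1]
[0.0, -0.2, 5.6, -2.8, 32.5, 5.5, 1]
[0.0, -0.2, 5.6, 0.4, 32.6, 5.5, 1]
[0.1, -0.1, 5.7, 3.6, 32.4, 5.5, 1]
[0.0, -0.2, 5.6, 6.8, 32.0, 5.5, 1]
```

Emit:
apply_moves([
  [0,-0.2,5.6,-6,32,3,1],
  [0,-0.2,5.6,-3,32,3,1],
  [0,-0.2,5.6,0,32,3,1],
  [0,-0.2,5.6,4,32,3,1],
  [0,-0.2,5.6,7,32,3,1],
])

```text
time_s: 2.9
position: [0.5338, -0.2158, 0.1937]
ee_rot: [0.998, 0.066, 0.0, 0.002]
wrist_force: [1.0, -0.3, 0.2]
width: 0.996
```

Run:
```python
from h import *
show(); p,d=capture("wrist"); cv2.imwrite("pics/w1.png",p[:,:,::-1]); np.save("w1.npy",d)
W=cloud("wrist",d); l=np.stack([W@LX,W@LY,W[...,2]],-1)
l=l.reshape(-1,3);l=l[~np.isnan(l).any(1)]
k=l[(l[:,2]>.06)&(l[:,2]<.09)&(l[:,0]<.53)&(l[:,0]>.45)&(abs(l[:,1]+.287)<.05)]
print("knob",len(k),np.percentile(k,[1,50,99],axis=0).round(4))
g=l[(l[:,2]>.1)&(l[:,2]<.13)&(l[:,0]<.545)&(l[:,0]>.48)&(abs(l[:,1]+.207)<.05)]
if len(g):print("grip",len(g),np.percentile(g,[1,50,99],axis=0).round(4))
rows(loc(.496,-.287,.064),down(),5,1)
```

```text
t 2.9 local [ 0.4955 -0.2932  0.1937] rot err deg [-0.21  0.04  1.01] F [ 1.  -0.3  0.2] w 0.996 q [-0.5   0.12  1.74 -0.    1.28  0.93]
knob 1130 [[ 0.4861 -0.31    0.0701]
 [ 0.503  -0.2966  0.0802]
 [ 0.5292 -0.2836  0.086 ]]
grip 1839 [[ 0.5112 -0.2298  0.1091]
 [ 0.5284 -0.2187  0.1188]
 [ 0.5446 -0.2048  0.1208]]
[0.1, -0.0, -0.2, -0.2, -2.3, 25.9, 1]
[0.1, -0.0, -0.3, -0.2, -2.2, 25.9, 1]
[0.1, -0.0, -0.2, -0.1, -2.2, 25.9, 1]
[0.1, -0.1, -0.3, -0.2, -2.1, 25.9, 1]
[0.0, -0.0, -0.2, -0.1, -2.1, 25.9, 1]
```

View pics/w1.png

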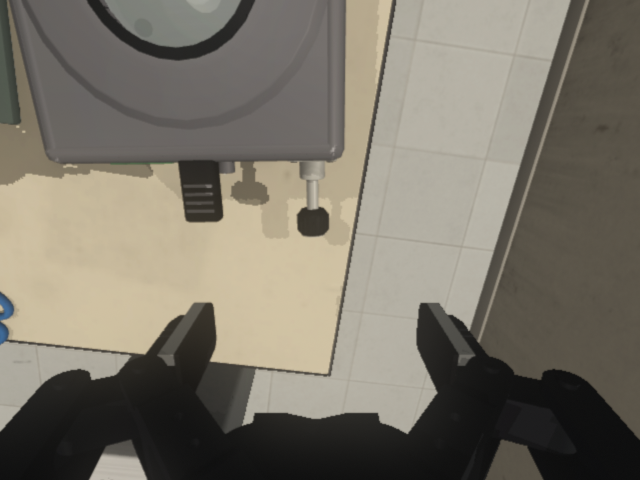

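```bash
cat >> h.py <<'E'
def wl():
    m=camera_model("wrist")
    p,d=capture("wrist")
    K=m["intrinsics"];v,u=np.mgrid[0:480,0:640]
    P=np.stack([(u-K[0,2])*d/K[0,0],(v-K[1,2])*d/K[1,1],d],-1)
    W=(P-m["t"])@m["R"];W[d<=0]=np.nan
    l=np.stack([W@LX,W@LY,W[...,2]],-1).reshape(-1,3)
    return p,l[~np.isnan(l).any(1)]
def meas(l):
  for n,c,z,h in (("knob",(.495,-.287),(.06,.09),.045),("grip",(.52,-.207),(.1,.15),.022)):
    k=l[(l[:,2]>z[0])&(l[:,2]<z[1])&(abs(l[:,0]-c[0])<(.03 if n=="knob" else .022))&(abs(l[:,1]-c[1])<h)]
    if len(k):print(n,len(k),np.percentile(k,[1,50,99],axis=0).round(4).tolist())
E
python3 - <<'E'
from h import *
show();p,l=wl();meas(l);show()
E
```

```text
t 2.95 local [ 0.4964 -0.2974  0.1935] rot err deg [-0.45  0.11  1.25] F [ 2.  -2.4  0.5] w 0.997 q [-0.51  0.12  1.74 -0.01  1.27  0.94]
knob 1070 [[0.485, -0.3047, 0.0702], [0.5013, -0.292, 0.0808], [0.524, -0.2789, 0.0862]]
grip 1765 [[0.5096, -0.2252, 0.1093], [0.5263, -0.2141, 0.1193], [0.5418, -0.2, 0.1214]]
t 3.0 local [ 0.4957 -0.2951  0.1935] rot err deg [-0.29  0.05  1.  ] F [ 0.1 -0.1  0.1] w 1.004 q [-0.51  0.12  1.74 -0.    1.27  0.93]
```

Run:
```python
from h import *
show();p,l=wl();meas(l);show();p,l=wl();meas(l)
rows(loc(.496,-.289,.066),down(),5,1)
```

```text
t 3.0 local [ 0.4957 -0.2951  0.1935] rot err deg [-0.29  0.05  1.  ] F [ 0.1 -0.1  0.1] w 1.004 q [-0.51  0.12  1.74 -0.    1.27  0.93]
knob 1067 [[0.4851, -0.3046, 0.0701], [0.5013, -0.2919, 0.0809], [0.5241, -0.2789, 0.0863]]
grip 1761 [[0.5095, -0.2252, 0.1094], [0.5263, -0.2142, 0.1194], [0.5415, -0.2001, 0.1214]]
t 3.05 local [ 0.4953 -0.2933  0.1934] rot err deg [-0.19  0.01  0.89] F [ 0.3  0.7 -0.4] w 0.994 q [-0.51  0.12  1.74 -0.    1.28  0.93]
knob 1068 [[0.4851, -0.3054, 0.0706], [0.501, -0.2919, 0.0807], [0.5243, -0.2789, 0.0861]]
grip 1763 [[0.5094, -0.2252, 0.1094], [0.5263, -0.214, 0.1193], [0.5417, -0.2001, 0.1214]]
[0.0, 0.0, -0.2, 0.2, -0.7, 25.5, 1]
[0.0, 0.0, -0.2, 0.2, -0.7, 25.5, 1]
[0.1, 0.0, -0.1, 0.2, -0.7, 25.5, 1]
[0.0, 0.0, -0.2, 0.2, -0.7, 25.4, 1]
[0.1, 0.0, -0.1, 0.2, -0.7, 25.5, 1]
```

Emit:
apply_moves([
  [0,0,-0.2,0,-1,25,1],
  [0,0,-0.2,0,-1,25,1],
  [0,0,-0.2,0,-1,25,1],
  [0,0,-0.2,0,-1,25,1],
  [0,0,-0.2,0,-1,25,1],
])

```text
time_s: 3.72
position: [0.5339, -0.2061, 0.07]
ee_rot: [0.997, 0.081, 0.004, 0.003]
wrist_force: [-0.2, 0.7, -0.7]
width: 1.002
```

Run:
```python
from h import *
show();p,l=wl();p,l=wl();meas(l);show();cv2.imwrite("pics/w2.png",p[:,:,::-1])
rows(loc(.496,-.289,.064),down(),1,1)
```

```text
t 3.725 local [ 0.4971 -0.2836  0.07  ] rot err deg [-0.32  0.38 -0.67] F [-0.2  0.7 -0.7] w 1.002 q [-0.49  0.25  1.84 -0.    1.04  0.92]
knob 3064 [[0.4851, -0.3046, 0.0685], [0.5026, -0.2915, 0.0806], [0.5242, -0.2787, 0.0861]]
grip 7089 [[0.5003, -0.2285, 0.1091], [0.5261, -0.2162, 0.1193], [0.5417, -0.2005, 0.1406]]
t 3.825 local [ 0.4944 -0.2817  0.0671] rot err deg [-0.06  0.02 -0.65] F [-0.5 -0.  -0.6] w 1.002 q [-0.49  0.25  1.85 -0.    1.04  0.92]
[0.1, -0.0, 0.7, 1.5, 7.4, 3.1, 1]
```

View pics/w2.png

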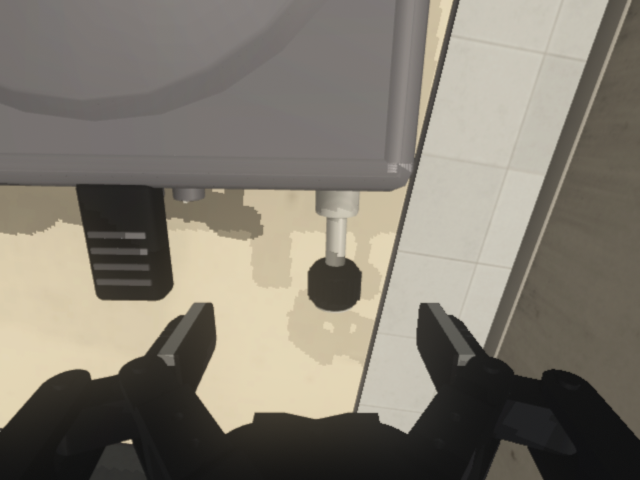

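Emit:
apply_moves([
  [0,0,0.6,2,8,3,1],
  [0,0,0,0,1,0,1],
])

```text
time_s: 4.08
position: [0.5357, -0.2134, 0.0662]
ee_rot: [0.997, 0.076, 0.001, 0.001]
wrist_force: [0.4, -0.1, 0.9]
width: 0.999
```

Run:
```python
from h import *
show();p,l=wl();p,l=wl();meas(l);show();cv2.imwrite("pics/w3.png",p[:,:,::-1])
```

```text
t 4.075 local [ 0.4977 -0.2911  0.0662] rot err deg [-0.16  0.16 -0.11] F [ 0.4 -0.1  0.9] w 0.999 q [-0.5   0.27  1.83 -0.    1.04  0.92]
knob 2984 [[0.4852, -0.3049, 0.0684], [0.5025, -0.2921, 0.0806], [0.5242, -0.2793, 0.086]]
grip 6684 [[0.5102, -0.2256, 0.1085], [0.527, -0.216, 0.1192], [0.5418, -0.2006, 0.1212]]
t 4.175 local [ 0.4981 -0.2912  0.0666] rot err deg [-0.19  0.21 -0.11] F [-0.1 -1.3  0.6] w 0.998 q [-0.5   0.27  1.83 -0.    1.04  0.92]
```

View pics/w3.png

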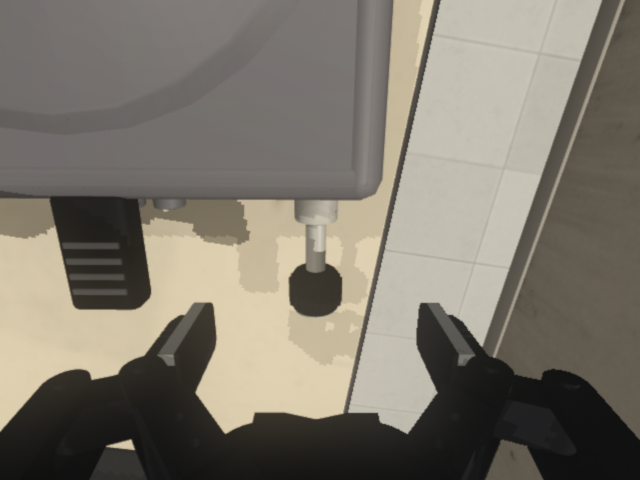

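Emit:
apply_moves([
  [0,0,0,0,0,1,-1],
  [0,0,0,0,0,1,-1],
  [0,0,0,0,0,0,-1],
  [0,0,0,0,0,0,-1],
  [0,0,0,0,0,0,-1],
], force=50)

```text
time_s: 4.8
position: [0.5369, -0.2141, 0.0661]
ee_rot: [0.997, 0.076, 0.003, 0.002]
wrist_force: [0.3, -0.7, -0.1]
width: -0.001
```

Run:
```python
from h import *
show()
```

```text
t 4.8 local [ 0.4989 -0.292   0.0661] rot err deg [-0.27  0.33 -0.09] F [ 0.3 -0.7 -0.1] w -0.001 q [-0.5   0.27  1.83 -0.    1.03  0.92]
```

Run:
```python
from h import *
p,l=wl();meas(l);cv2.imwrite("pics/w4.png",p[:,:,::-1])
p,d=capture("side");cv2.imwrite("pics/s4.png",cv2.resize(p[100:300,200:460,::-1],None,fx=3,fy=3))
p,d=capture("scene");cv2.imwrite("pics/c4.png",cv2.resize(p[80:260,280:480,::-1],None,fx=3,fy=3))
```

```text
knob 1797 [[0.4945, -0.305, 0.0676], [0.507, -0.2917, 0.077], [0.5243, -0.2789, 0.0843]]
grip 6725 [[0.51, -0.2256, 0.1086], [0.5269, -0.2159, 0.1192], [0.5416, -0.2006, 0.1212]]
```

View pics/w4.png

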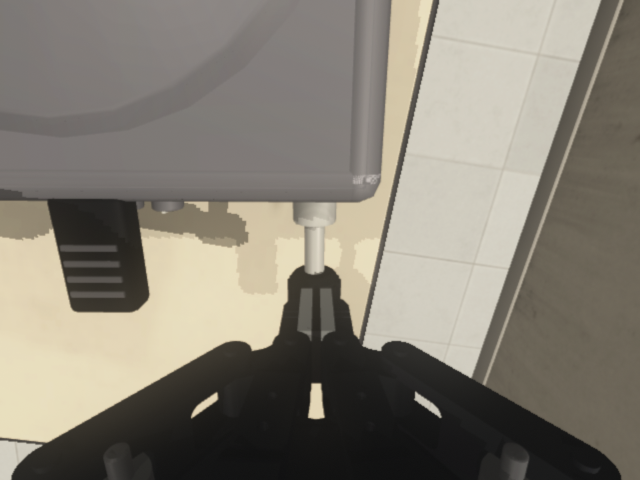

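View pics/s4.png

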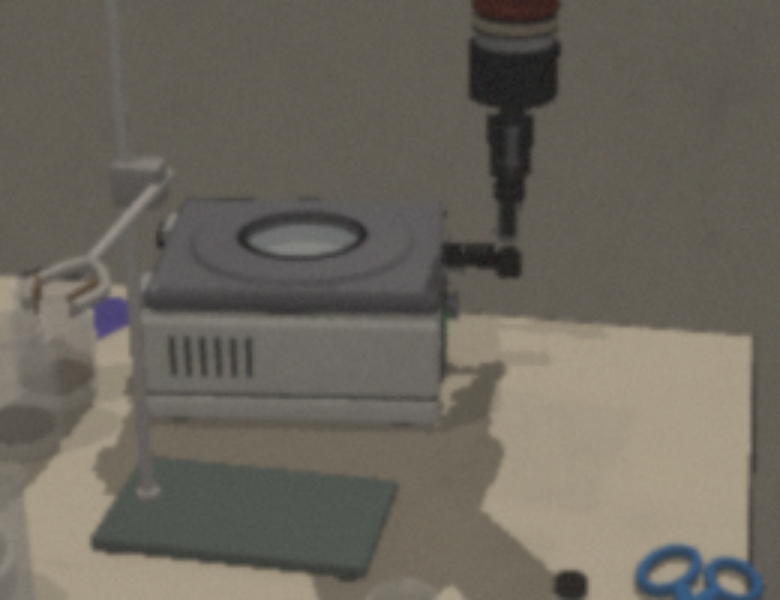

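View pics/c4.png

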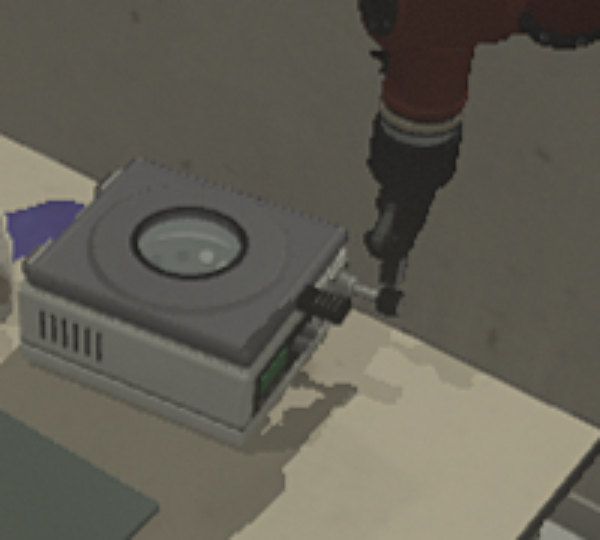

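Run:
```python
from h import *
s=get_state();q=Ro.from_quat(s["ee_rot"]);p=s["position"]
for n in("wrist","side","scene"):
    print(n,"tcp px",proj(n,p),"tip",proj(n,p+q.apply([0,0,.011])),"knob",proj(n,loc(.497,-.289,.072)))
m=camera_model("wrist");c=-m["R"].T@m["t"];print("cam in tool",q.inv().apply(c-p), "axis",q.inv().apply(m["R"][2]))
pic,l=wl()
f=l[(abs(l[:,1]+.292)<.02)&(l[:,0]<.497+.02)&(l[:,0]>.42)&(l[:,2]>.03)&(l[:,2]<.14)]
for z in np.arange(.05,.14,.01):
    k=f[abs(f[:,2]-z)<.005]
    if len(k):print(round(z,3),len(k),np.percentile(k,[2,50,98],axis=0)[:,:2].round(3).tolist())
```

```text
wrist tcp px [313.46699658 280.72497654] tip [313.60493181 272.50698108] knob [307.72102909 288.83208383]
side tcp px [368.01033445 188.72662601] tip [367.84928258 192.59163134] knob [368.840363   187.09259796]
scene tcp px [408.53651293 181.49749364] tip [408.01800695 184.43731948] knob [409.01887563 180.72677084]
cam in tool [ 0.07840157  0.0012717  -0.17031614] axis [-3.05130009e-01 -2.72573307e-04  9.52310665e-01]
0.06 2 [[0.507, -0.298], [0.507, -0.292], [0.507, -0.285]]
0.07 291 [[0.496, -0.306], [0.507, -0.289], [0.516, -0.278]]
0.08 1200 [[0.495, -0.304], [0.506, -0.292], [0.516, -0.28]]
0.09 2 [[0.504, -0.293], [0.504, -0.292], [0.504, -0.291]]
0.1 379 [[0.505, -0.305], [0.509, -0.293], [0.51, -0.281]]
0.11 808 [[0.505, -0.306], [0.506, -0.293], [0.51, -0.28]]
0.12 929 [[0.505, -0.306], [0.509, -0.293], [0.51, -0.28]]
0.13 1142 [[0.488, -0.304], [0.508, -0.293], [0.511, -0.281]]
```

Run:
```python
from h import *
m=camera_model("wrist");pic,d=capture("wrist")
K=m["intrinsics"];v,u=np.mgrid[0:480,0:640]
P=np.stack([(u-K[0,2])*d/K[0,0],(v-K[1,2])*d/K[1,1],d],-1)
W=(P-m["t"])@m["R"];L=np.stack([W@LX,W@LY,W[...,2]],-1)
for r in range(262,350,4): print(r,[L[r,c].round(3).tolist() for c in (295,308,316,324)])
im=pic[250:360,260:380,::-1];cv2.imwrite("pics/w4z.png",cv2.resize(np.clip(im.astype(float)*2.5,0,255).astype(np.uint8),None,fx=5,fy=5))
```

```text
262 [[0.483, -0.278, -0.001], [0.513, -0.289, 0.076], [0.514, -0.293, 0.077], [0.484, -0.299, 0.001]]
266 [[0.481, -0.278, 0.0], [0.511, -0.289, 0.076], [0.512, -0.293, 0.077], [0.507, -0.298, 0.066]]
270 [[0.507, -0.283, 0.071], [0.509, -0.289, 0.076], [0.51, -0.293, 0.077], [0.507, -0.297, 0.071]]
274 [[0.507, -0.283, 0.076], [0.507, -0.289, 0.076], [0.508, -0.293, 0.077], [0.507, -0.297, 0.077]]
278 [[0.506, -0.283, 0.078], [0.507, -0.289, 0.081], [0.508, -0.293, 0.082], [0.507, -0.297, 0.08]]
282 [[0.505, -0.283, 0.08], [0.505, -0.289, 0.082], [0.506, -0.293, 0.082], [0.505, -0.297, 0.082]]
286 [[0.503, -0.283, 0.08], [0.504, -0.289, 0.083], [0.504, -0.293, 0.084], [0.504, -0.297, 0.083]]
290 [[0.501, -0.283, 0.081], [0.51, -0.29, 0.1], [0.51, -0.293, 0.1], [0.51, -0.297, 0.1]]
294 [[0.499, -0.283, 0.081], [0.51, -0.29, 0.104], [0.51, -0.293, 0.104], [0.51, -0.297, 0.103]]
298 [[0.496, -0.283, 0.081], [0.51, -0.29, 0.107], [0.51, -0.293, 0.107], [0.51, -0.296, 0.108]]
302 [[0.506, -0.284, 0.103], [0.509, -0.29, 0.11], [0.509, -0.293, 0.11], [0.509, -0.296, 0.11]]
306 [[0.505, -0.
[... 359 characters left out ...]
.296, 0.122]]
322 [[0.506, -0.285, 0.119], [0.51, -0.29, 0.126], [0.51, -0.293, 0.126], [0.51, -0.296, 0.125]]
326 [[0.505, -0.285, 0.121], [0.509, -0.29, 0.128], [0.51, -0.293, 0.128], [0.51, -0.296, 0.128]]
330 [[0.576, -0.292, 0.237], [0.509, -0.29, 0.13], [0.51, -0.293, 0.131], [0.51, -0.296, 0.131]]
334 [[0.513, -0.286, 0.138], [0.509, -0.29, 0.132], [0.509, -0.293, 0.132], [0.508, -0.296, 0.131]]
338 [[0.512, -0.286, 0.139], [0.511, -0.29, 0.138], [0.507, -0.293, 0.131], [0.511, -0.296, 0.137]]
342 [[0.511, -0.286, 0.14], [0.511, -0.29, 0.14], [0.505, -0.293, 0.131], [0.51, -0.296, 0.138]]
346 [[0.51, -0.286, 0.141], [0.511, -0.29, 0.141], [0.504, -0.293, 0.132], [0.51, -0.295, 0.141]]
```

View pics/w4z.png

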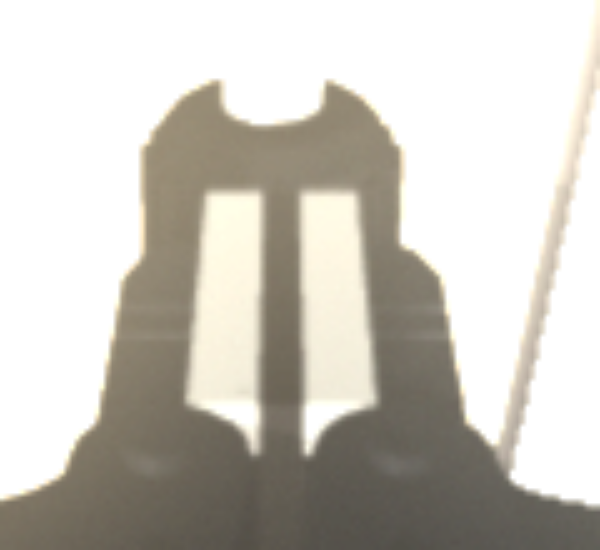

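Emit:
apply_moves([
  [0,0,0,0,0,0,0.2],
  [0,0,0,0,0,0,0.2],
  [0,0,0,0,0,0,0.2],
  [0,0,0,0,0,0,0.2],
])

```text
time_s: 5.55
position: [0.537, -0.2141, 0.0661]
ee_rot: [0.997, 0.076, 0.003, 0.002]
wrist_force: [0.0, 1.1, 0.7]
width: 0.601
```

Emit:
apply_moves([
  [0,0,0,0,0,10,0.2],
  [0,0,0,0,0,10,0.2],
  [0,0,0,0,0,0,0.2],
])

```text
time_s: 5.92
position: [0.5366, -0.2139, 0.0441]
ee_rot: [0.997, 0.076, 0.003, 0.002]
wrist_force: [-0.2, -0.0, 0.1]
width: 0.6
```

Run:
```python
from h import *
show()
pic,l=wl();cv2.imwrite("pics/w5.png",pic[:,:,::-1])
p,d=capture("side");cv2.imwrite("pics/s5.png",cv2.resize(p[100:300,200:460,::-1],None,fx=3,fy=3))
show()
f=l[(abs(l[:,1]+.291)<.06)&(l[:,0]<.52)&(l[:,0]>.48)&(l[:,2]>.03)&(l[:,2]<.14)]
for z in np.arange(.05,.13,.005):
    k=f[abs(f[:,2]-z)<.0025]
    if len(k):print(round(z,3),len(k),np.percentile(k,[2,50,98],axis=0)[:,:2].round(3).tolist())
```

```text
t 5.925 local [ 0.4986 -0.2917  0.0441] rot err deg [-0.23  0.28 -0.09] F [-0.2 -0.   0.1] w 0.6 q [-0.5   0.3   1.84 -0.    1.    0.92]
t 6.025 local [ 0.4993 -0.2923  0.0452] rot err deg [-0.3   0.36 -0.1 ] F [-0.4  0.3  0.6] w 0.596 q [-0.5   0.3   1.84 -0.    1.    0.92]
0.065 27 [[0.503, -0.304], [0.507, -0.286], [0.508, -0.282]]
0.07 144 [[0.491, -0.306], [0.507, -0.292], [0.516, -0.278]]
0.075 1113 [[0.49, -0.318], [0.508, -0.292], [0.519, -0.267]]
0.08 1453 [[0.485, -0.322], [0.503, -0.292], [0.51, -0.263]]
0.085 1816 [[0.488, -0.329], [0.499, -0.292], [0.51, -0.257]]
0.09 606 [[0.489, -0.331], [0.505, -0.267], [0.51, -0.254]]
0.095 658 [[0.489, -0.331], [0.506, -0.318], [0.51, -0.254]]
0.1 722 [[0.489, -0.331], [0.506, -0.318], [0.51, -0.254]]
0.105 791 [[0.489, -0.331], [0.506, -0.267], [0.51, -0.254]]
0.11 921 [[0.488, -0.324], [0.506, -0.267], [0.51, -0.261]]
0.115 764 [[0.492, -0.331], [0.506, -0.318], [0.511, -0.251]]
0.12 1375 [[0.505, -0.345], [0.51, -0.265], [0.512, -0.24]]
0.125 2382 [[0.493, -0.348], [0.51, -0.267], [0.512, -0.237]]
```

View pics/w5.png

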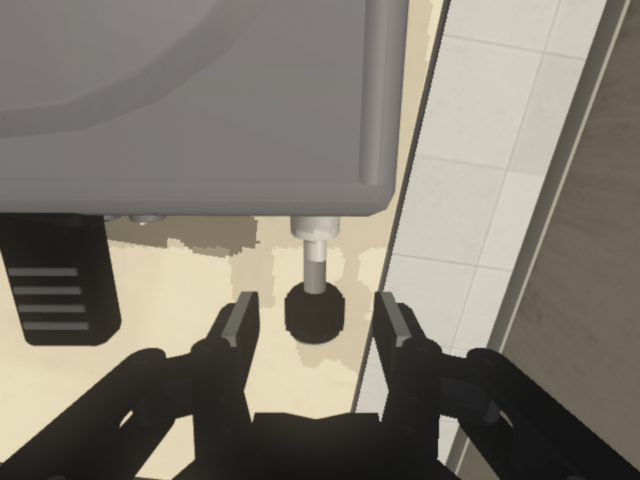

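View pics/s5.png

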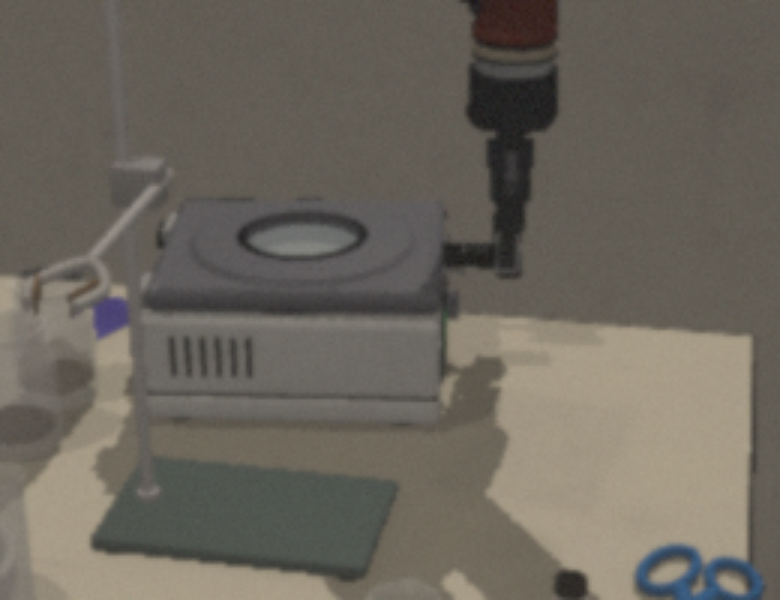

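Emit:
apply_moves([
  [0,0,0,0,0,8,0.2],
  [0,0,0,0,0,8,0.2],
  [0,0,0,0,0,0,0.2],
])

```text
time_s: 6.4
position: [0.5378, -0.2146, 0.0284]
ee_rot: [0.997, 0.076, 0.004, 0.003]
wrist_force: [-0.9, 0.3, -0.4]
width: 0.597
```

Emit:
apply_moves([
  [0,0,0,0,0,0,-1],
  [0,0,0,0,0,0,-1],
  [0,0,0,0,0,0,-1],
  [0,0,0,0,0,0,-1],
], force=50)

```text
time_s: 6.9
position: [0.5376, -0.213, 0.0286]
ee_rot: [0.997, 0.075, 0.003, 0.001]
wrist_force: [-1.0, 1.1, -0.1]
width: 0.283
```

Run:
```python
from h import *
show()
pic,l=wl();cv2.imwrite("pics/w6.png",pic[:,:,::-1])
p,d=capture("side");cv2.imwrite("pics/s6.png",cv2.resize(p[100:300,200:460,::-1],None,fx=3,fy=3))
show()
```

```text
t 6.9 local [ 0.4997 -0.291   0.0286] rot err deg [-0.15  0.37 -0.04] F [-1.   1.1 -0.1] w 0.283 q [-0.5   0.32  1.84  0.    0.97  0.92]
t 7.0 local [ 0.4997 -0.291   0.0286] rot err deg [-0.14  0.37 -0.04] F [-0.   0.9  0.3] w 0.281 q [-0.5   0.32  1.84  0.    0.97  0.92]
```

View pics/w6.png

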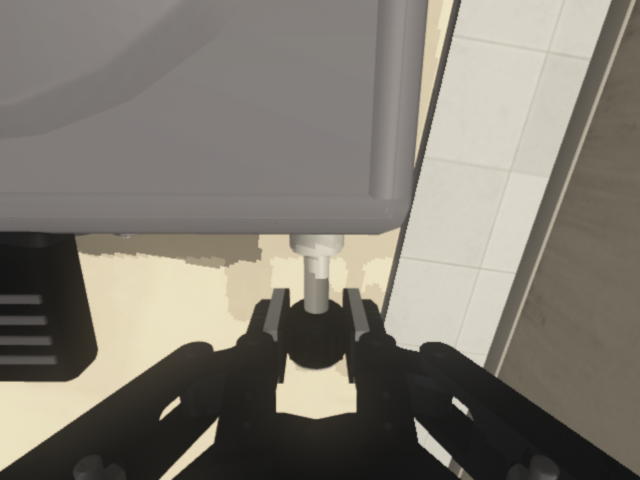

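View pics/s6.png

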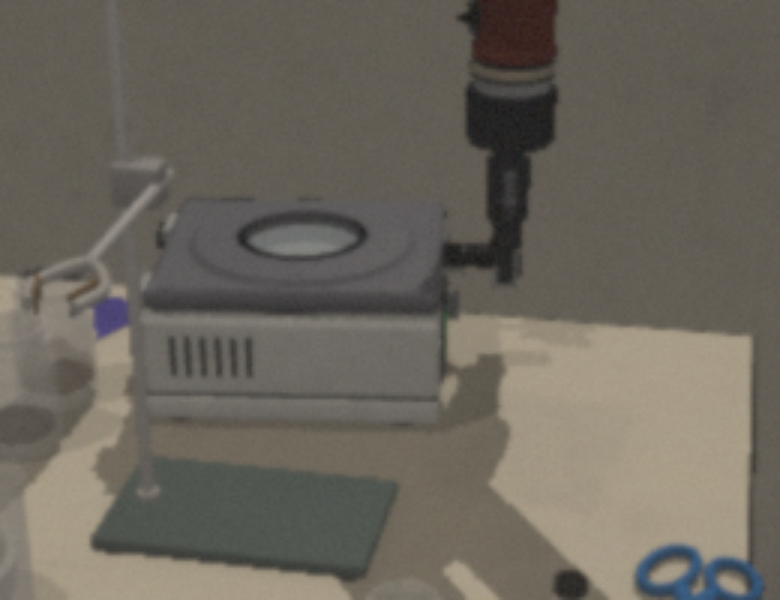

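Emit:
apply_moves([
  [0,0,0,-6,0,0,-1],
  [0,0,0,-6,0,0,-1],
  [0,0,0,-6,0,0,-1],
  [0,0,0,-6,0,0,-1],
])

```text
time_s: 7.5
position: [0.5267, -0.2148, 0.0288]
ee_rot: [0.997, 0.073, 0.019, 0.002]
wrist_force: [1.5, 0.9, 0.0]
width: 0.28
```

Run:
```python
from h import *
show()
pic,l=wl();cv2.imwrite("pics/w7.png",pic[:,:,::-1])
meas(l);show()
p,d=capture("side");cv2.imwrite("pics/s7.png",cv2.resize(p[100:300,200:460,::-1],None,fx=3,fy=3))
```

```text
t 7.5 local [ 0.4886 -0.2911  0.0288] rot err deg [-0.37  2.1   0.18] F [1.5 0.9 0. ] w 0.28 q [-0.52  0.29  1.89  0.02  0.93  0.89]
knob 7826 [[0.4734, -0.3165, 0.0631], [0.4942, -0.2921, 0.079], [0.5238, -0.2675, 0.0889]]
grip 7682 [[0.5107, -0.2262, 0.1163], [0.5257, -0.2247, 0.1265], [0.5417, -0.2182, 0.1305]]
t 7.55 local [ 0.4873 -0.2911  0.0287] rot err deg [-0.35  1.96  0.17] F [-1.2 -0.2  1.9] w 0.281 q [-0.52  0.29  1.89  0.02  0.93  0.89]
```

View pics/w7.png

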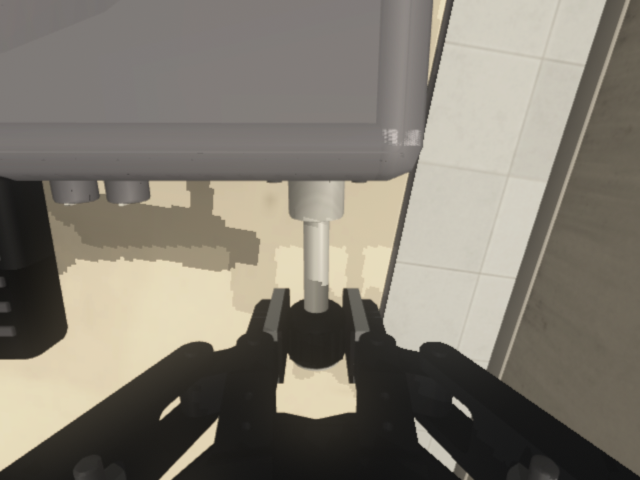

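View pics/s7.png

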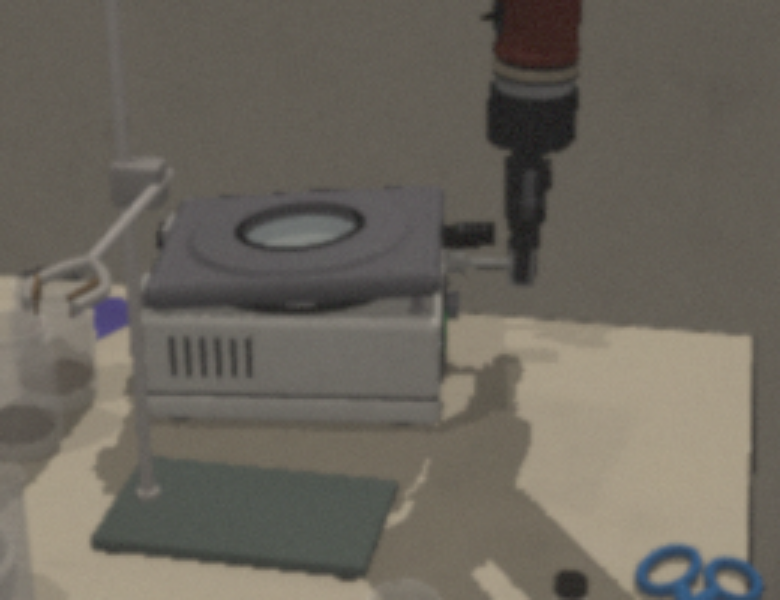

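Emit:
apply_moves([
  [0,-0.5,0,-7,0,0,-1],
  [0,-0.5,0,-7,0,0,-1],
  [0,-0.5,0,-7,0,0,-1],
  [0,0,0,-4,0,0,-1],
])

```text
time_s: 8.1
position: [0.5197, -0.2161, 0.029]
ee_rot: [0.997, 0.069, 0.027, 0.004]
wrist_force: [10.9, 1.7, -7.8]
width: 0.28
```

Run:
```python
from h import *
show()
pic,l=wl();cv2.imwrite("pics/w8.png",pic[:,:,::-1])
meas(l);show()
p,d=capture("side");cv2.imwrite("pics/s8.png",cv2.resize(p[100:300,200:460,::-1],None,fx=3,fy=3))
```

```text
t 8.1 local [ 0.4815 -0.2914  0.029 ] rot err deg [-0.68  3.04  0.7 ] F [10.9  1.7 -7.8] w 0.28 q [-0.53  0.27  1.92  0.03  0.91  0.88]
knob 8300 [[0.4668, -0.3165, 0.0635], [0.4869, -0.292, 0.0781], [0.5237, -0.2676, 0.0889]]
grip 589 [[0.5115, -0.2262, 0.1308], [0.5177, -0.2249, 0.1338], [0.529, -0.2234, 0.1365]]
t 8.15 local [ 0.4815 -0.2915  0.029 ] rot err deg [-0.68  3.06  0.71] F [ 13.7   2.9 -11.2] w 0.278 q [-0.53  0.27  1.92  0.03  0.91  0.88]
```

View pics/w8.png

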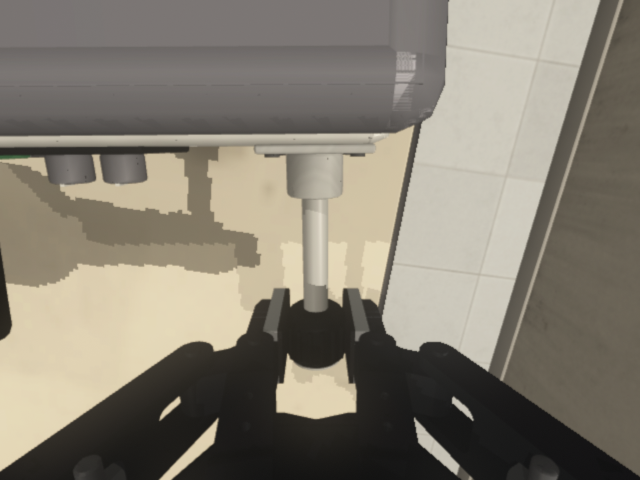

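View pics/s8.png

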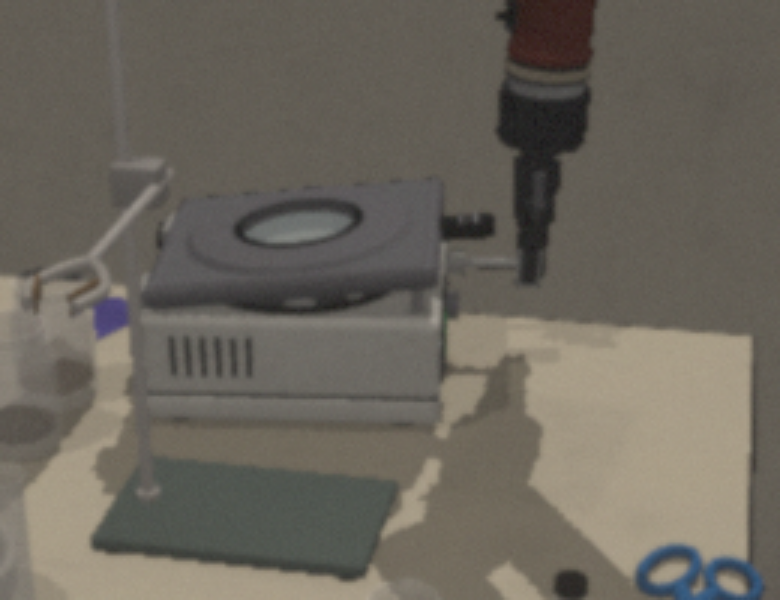

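Emit:
apply_moves([
  [0,0,0,-1,0,0,-1],
  [0,0,0,-1,0,0,-1],
])

```text
time_s: 8.45
position: [0.5199, -0.2161, 0.0289]
ee_rot: [0.997, 0.069, 0.029, 0.004]
wrist_force: [5.9, 3.7, -3.1]
width: 0.282
```

Emit:
apply_moves([
  [0,-0.7,0,6,0,0,-1],
  [0,-0.7,0,7,0,0,-1],
  [0,-0.7,0,7,0,0,-1],
  [0,-0.4,0,7,0,0,-1],
])

```text
time_s: 8.95
position: [0.5343, -0.2138, 0.0286]
ee_rot: [0.997, 0.071, -0.008, 0.005]
wrist_force: [-0.3, 1.2, 1.2]
width: 0.278
```

Run:
```python
from h import *
show()
pic,l=wl();cv2.imwrite("pics/w9.png",pic[:,:,::-1])
meas(l);show()
```

```text
t 8.95 local [ 0.4963 -0.2913  0.0286] rot err deg [-0.47 -0.9   0.5 ] F [-0.3  1.2  1.2] w 0.278 q [-0.49  0.33  1.84 -0.02  0.98  0.95]
knob 7188 [[0.4834, -0.3167, 0.0624], [0.5041, -0.292, 0.0798], [0.5238, -0.2675, 0.0891]]
grip 2552 [[0.5102, -0.2285, 0.13], [0.5224, -0.2252, 0.135], [0.5407, -0.2237, 0.1449]]
t 9.0 local [ 0.4983 -0.2914  0.0286] rot err deg [-0.5  -0.71  0.51] F [ 3.8  2.4 -2.1] w 0.28 q [-0.49  0.33  1.83 -0.02  0.98  0.95]
```

Nearly home; press on against the stop.

Emit:
apply_moves([
  [0,0,0,5,0,0,-1],
  [0,0.3,0,5,0,0,-1],
  [0,0.3,0,5,0,0,-1],
  [0,0,0,4,0,0,-1],
])

```text
time_s: 9.5
position: [0.5353, -0.2134, 0.0284]
ee_rot: [0.997, 0.074, -0.025, 0.003]
wrist_force: [-10.7, -0.2, 8.6]
width: 0.278
```

Run:
```python
from h import *
show()
pic,l=wl();cv2.imwrite("pics/w10.png",pic[:,:,::-1])
meas(l);show()
p,d=capture("side");cv2.imwrite("pics/s10.png",cv2.resize(p[100:300,200:460,::-1],None,fx=3,fy=3))
```

```text
t 9.5 local [ 0.4974 -0.2911  0.0284] rot err deg [-0.16 -2.86  0.12] F [-10.7  -0.2   8.6] w 0.278 q [-0.48  0.35  1.81 -0.04  1.02  0.96]
knob 6827 [[0.4859, -0.3167, 0.0618], [0.5067, -0.2922, 0.0803], [0.5203, -0.2674, 0.0893]]
grip 2809 [[0.5119, -0.2284, 0.13], [0.5226, -0.2251, 0.1352], [0.541, -0.2236, 0.1438]]
t 9.55 local [ 0.4974 -0.291   0.0284] rot err deg [-0.16 -2.89  0.11] F [-12.6   0.1  11.1] w 0.278 q [-0.48  0.35  1.81 -0.04  1.02  0.96]
```

View pics/w10.png

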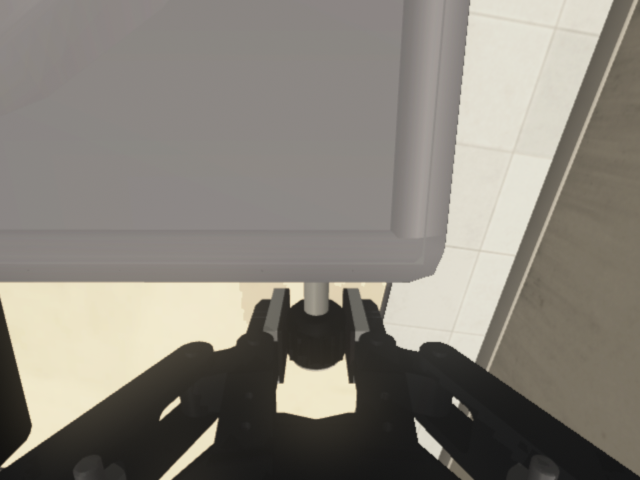

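View pics/s10.png

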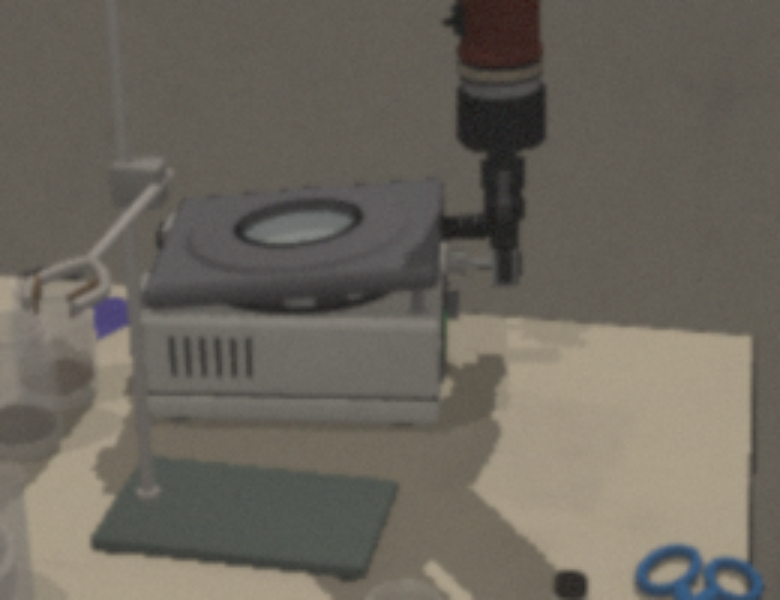

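Emit:
apply_moves([
  [0,0.5,0,0,0,0,-1],
  [0,0.5,0,0,0,0,0.2],
  [0,0.5,0,0,0,0,0.2],
  [0,0,0,0,0,0,0.2],
])

```text
time_s: 10.1
position: [0.5369, -0.2147, 0.0287]
ee_rot: [0.997, 0.074, -0.009, 0.004]
wrist_force: [-0.1, -0.1, -0.6]
width: 0.604
```

Run:
```python
from h import *
show()
rows(loc(.497,-.290,.14),down(),5,.2)
```

```text
t 10.1 local [ 0.4987 -0.2926  0.0287] rot err deg [-0.36 -1.12  0.14] F [-0.1 -0.1 -0.6] w 0.604 q [-0.49  0.34  1.83 -0.02  0.99  0.94]
[0.1, 0.2, -0.0, -0.8, -0.4, -22.2, 0.2]
[0.1, 0.2, -0.0, -0.7, -0.4, -22.3, 0.2]
[0.1, 0.2, -0.0, -0.6, -0.5, -22.2, 0.2]
[0.0, 0.3, -0.1, -0.6, -0.5, -22.3, 0.2]
[0.1, 0.2, -0.0, -0.4, -0.4, -22.3, 0.2]
```

Emit:
apply_moves([
  [0,0.3,0,-1,0,-15,0.2],
  [0,0.3,0,-2,0,-25,0.2],
  [0,0.2,0,-2,0,-27,0.2],
  [0,0.2,0,-2,0,-27,0.2],
  [0,0.2,0,-2,0,-27,0.2],
])

```text
time_s: 10.72
position: [0.5282, -0.2149, 0.1549]
ee_rot: [0.997, 0.074, 0.001, 0.003]
wrist_force: [-0.3, -0.8, -0.3]
width: 0.604
```

Run:
```python
from h import *
capture("side");show()
pic,l=wl();cv2.imwrite("pics/w11.png",pic[:,:,::-1])
meas(l)
g=l[(l[:,0]<.545)&(l[:,0]>.50)&(abs(l[:,1]+.21)<.04)&(l[:,2]>.10)&(l[:,2]<.16)]
print(np.percentile(g,[1,50,99],axis=0).round(4).tolist())
for x in np.arange(.51,.545,.005):
    k=g[abs(g[:,0]-x)<.0025]; print(round(x,3),len(k),np.percentile(k,[2,50,98],axis=0)[:,1:].round(4).tolist() if len(k) else 0)
```

```text
t 10.775 local [ 0.4924 -0.2934  0.1597] rot err deg [-0.62  0.42  0.09] F [1.1 0.4 3. ] w 0.601 q [-0.51  0.14  1.79 -0.    1.2   0.92]
knob 1345 [[0.485, -0.3047, 0.0692], [0.5013, -0.2918, 0.0808], [0.5242, -0.279, 0.0861]]
grip 2806 [[0.5125, -0.2253, 0.1338], [0.5277, -0.2146, 0.1441], [0.5416, -0.2004, 0.1466]]
[[0.5126, -0.2253, 0.1335], [0.5292, -0.2146, 0.1439], [0.5447, -0.2004, 0.1465]]
0.51 24 [[-0.2244, 0.1362], [-0.2144, 0.1443], [-0.2023, 0.1448]]
0.515 429 [[-0.2251, 0.1369], [-0.2144, 0.1451], [-0.2009, 0.1464]]
0.52 470 [[-0.2252, 0.1355], [-0.2144, 0.145], [-0.2005, 0.1467]]
0.525 463 [[-0.2252, 0.1355], [-0.2149, 0.1446], [-0.2007, 0.1462]]
0.53 480 [[-0.2252, 0.1355], [-0.2148, 0.1438], [-0.2008, 0.1458]]
0.535 491 [[-0.2252, 0.134], [-0.2147, 0.1434], [-0.2007, 0.1452]]
0.54 504 [[-0.2252, 0.1342], [-0.2146, 0.143], [-0.2007, 0.1451]]
0.545 254 [[-0.2252, 0.133], [-0.2147, 0.1424], [-0.201, 0.1438]]
```

View pics/w11.png

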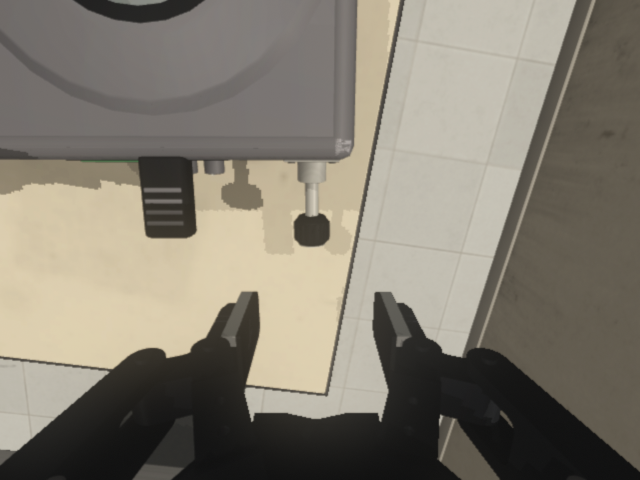

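Run:
```python
from h import *
show();rows(loc(.528,-.2125,.15),down(),5,.2)
```

```text
t 10.825 local [ 0.4927 -0.2935  0.1583] rot err deg [-0.64  0.45  0.09] F [ 0.2 -0.2 -0.2] w 0.596 q [-0.51  0.14  1.79 -0.    1.2   0.92]
[0.1, -0.1, -0.0, 7.0, -16.2, 1.5, 0.2]
[0.1, -0.1, -0.0, 7.0, -16.2, 1.6, 0.2]
[0.1, -0.1, -0.0, 7.0, -16.2, 1.6, 0.2]
[0.2, -0.1, -0.0, 7.1, -16.3, 1.6, 0.2]
[0.1, -0.1, -0.1, 7.0, -16.2, 1.6, 0.2]
```

Emit:
apply_moves([
  [0,0,0,7,-17,0,0.2],
  [0,0,0,7,-17,0,0.2],
  [0,0,0,7,-16,0,0.2],
  [0,0,0,7,-16,0,0.2],
  [0,0,0,7,-15,0,0.2],
])

```text
time_s: 11.45
position: [0.553, -0.1238, 0.1544]
ee_rot: [0.997, 0.074, 0.002, 0.004]
wrist_force: [-0.0, 0.6, 0.3]
width: 0.602
```

Run:
```python
from h import *
capture("side");capture("side");show();
pic,l=wl();cv2.imwrite("pics/w12.png",pic[:,:,::-1])
meas(l)
rows(loc(.529,-.2125,.096),down(),4,.2)
```

```text
t 11.55 local [ 0.5285 -0.2047  0.1545] rot err deg [-0.4   0.22 -0.01] F [-0.7 -0.  -0.2] w 0.602 q [-0.34  0.14  1.8  -0.    1.2   1.08]
knob 1353 [[0.4852, -0.3042, 0.0679], [0.5022, -0.2891, 0.0803], [0.5241, -0.2785, 0.086]]
grip 2262 [[0.5126, -0.2247, 0.1408], [0.5278, -0.2118, 0.1442], [0.5418, -0.1993, 0.1464]]
[0.1, -0.1, -0.0, 0.1, 1.5, 14.7, 0.2]
[0.1, -0.0, -0.0, 0.2, 1.6, 14.7, 0.2]
[0.1, -0.1, -0.0, 0.1, 1.6, 14.7, 0.2]
[0.2, -0.0, -0.0, 0.2, 1.6, 14.7, 0.2]
```

View pics/w12.png

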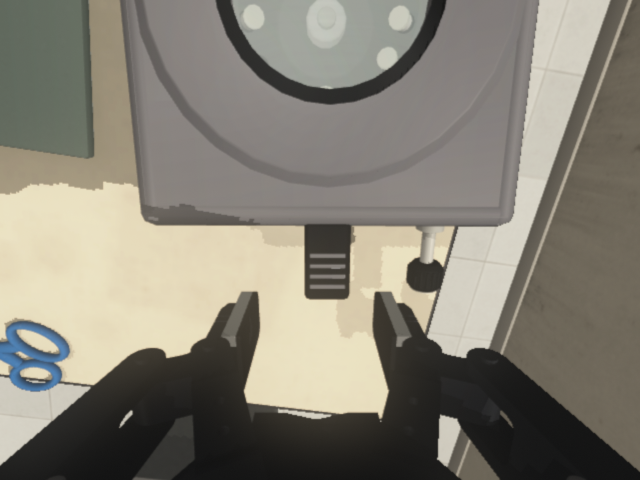

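Emit:
apply_moves([
  [0,0,0,0,7,5,0.2],
  [0,0,0,0,0,18,0.2],
  [0,0,0,0,0,18,0.2],
  [0,0,0,0,0,16,0.2],
  [0,0,0,0,0,0,0.2],
])

```text
time_s: 12.22
position: [0.5527, -0.1342, 0.092]
ee_rot: [0.997, 0.073, 0.001, 0.004]
wrist_force: [0.9, -0.2, 0.1]
width: 0.599
```

Run:
```python
from h import *
show();
pic,l=wl();cv2.imwrite("pics/w13.png",pic[:,:,::-1])
p,d=capture("side");cv2.imwrite("pics/s13.png",cv2.resize(p[100:300,200:460,::-1],None,fx=3,fy=3))
show()
```

```text
t 12.225 local [ 0.5264 -0.2153  0.092 ] rot err deg [-0.42  0.03  0.19] F [ 0.9 -0.2  0.1] w 0.599 q [-0.36  0.22  1.84 -0.01  1.08  1.07]
t 12.325 local [ 0.528  -0.216   0.0941] rot err deg [-0.52  0.22  0.17] F [ 0.  -0.2 -0.4] w 0.6 q [-0.36  0.22  1.83 -0.01  1.08  1.07]
```

View pics/w13.png

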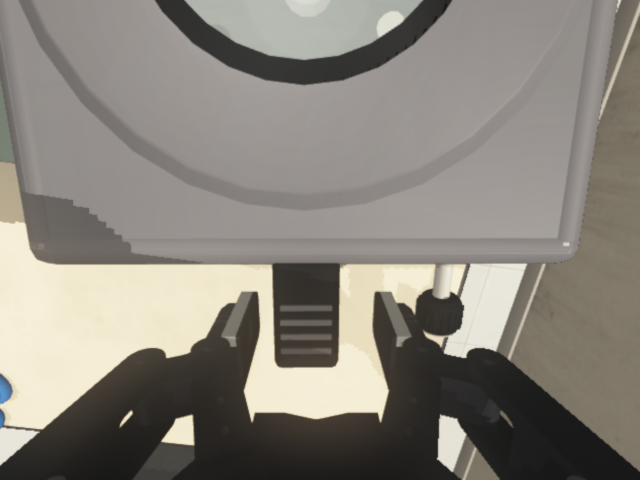

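View pics/s13.png

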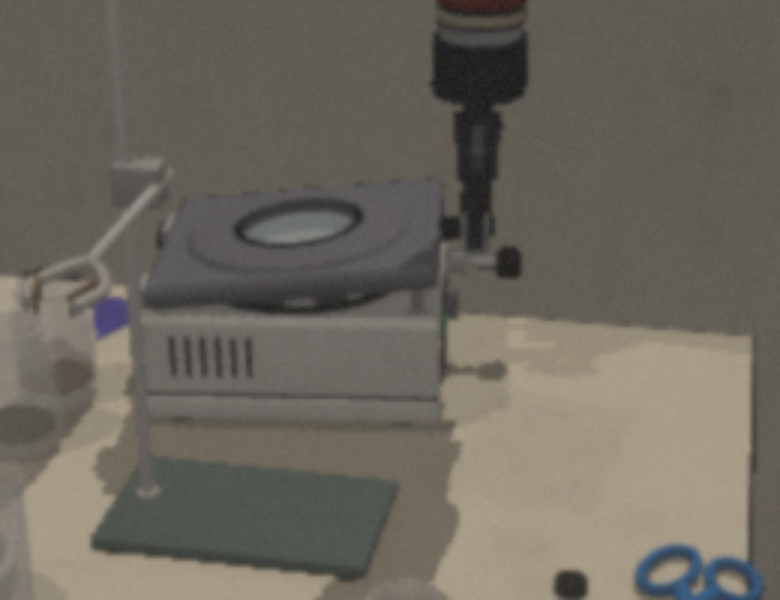

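Emit:
apply_moves([
  [0,0,0,0,-4,0,0.2],
  [0,0,0,0,0,0,-1],
  [0,0,0,0,0,0,-1],
  [0,0,0,0,0,0,-1],
  [0,0,0,0,0,0,-1],
], force=45)

```text
time_s: 12.95
position: [0.5551, -0.1299, 0.0963]
ee_rot: [0.997, 0.074, 0.004, 0.005]
wrist_force: [0.9, 1.4, -1.1]
width: 0.297
```

Run:
```python
from h import *
show();
pic,l=wl();cv2.imwrite("pics/w14.png",pic[:,:,::-1])
show()
```

```text
t 12.95 local [ 0.5294 -0.2115  0.0963] rot err deg [-0.56  0.41  0.16] F [ 0.9  1.4 -1.1] w 0.297 q [-0.35  0.21  1.84 -0.01  1.08  1.08]
t 13.0 local [ 0.5294 -0.2115  0.0963] rot err deg [-0.56  0.41  0.16] F [-0.7  0.2 -1. ] w 0.294 q [-0.35  0.21  1.84 -0.01  1.08  1.08]
```

View pics/w14.png

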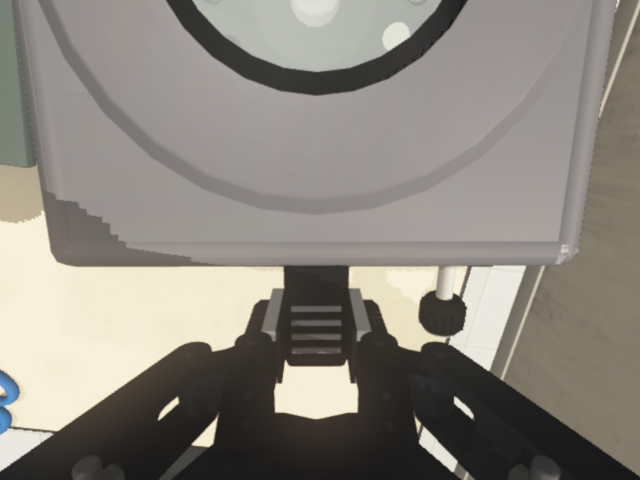

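Emit:
apply_moves([
  [0,0,0,2,0,-12,-1],
  [0,0,0,3,0,-13,-1],
  [0,0,0,3,0,-12,-1],
  [0,0,0,4,0,-12,-1],
])

```text
time_s: 13.5
position: [0.5679, -0.128, 0.1467]
ee_rot: [0.997, 0.074, 0.005, 0.005]
wrist_force: [5.4, 0.1, -5.7]
width: 0.291
```

```bash
cat >> h.py <<'E'
def lidang():
    p,d=capture("side");W=cloud("side",d)
    l=np.stack([W@LX,W@LY,W[...,2]],-1).reshape(-1,3);l=l[~np.isnan(l).any(1)]
    k=l[(abs(l[:,1]+.12)<.02)&(l[:,0]>.56)&(l[:,0]<.8)&(l[:,2]>.118)&(l[:,2]<.36)]
    # robust: per x bin max
    P=[]
    for x in np.arange(.57,.76,.01):
        s=k[abs(k[:,0]-x)<.005]
        if len(s)>3:P.append((x,np.percentile(s[:,2],90)))
    P=np.array(P);print(P.round(3).tolist())
    return p
E
python3 - <<'E'
from h import *
show();p=lidang();cv2.imwrite("pics/s15.png",cv2.resize(p[100:300,200:460,::-1],None,fx=3,fy=3));show()
E
```

```text
t 13.5 local [ 0.5424 -0.2115  0.1467] rot err deg [-0.6   0.49  0.16] F [ 5.4  0.1 -5.7] w 0.291 q [-0.34  0.17  1.78 -0.01  1.18  1.09]
[[0.57, 0.185], [0.58, 0.185], [0.59, 0.183], [0.6, 0.179], [0.61, 0.175], [0.62, 0.173], [0.63, 0.17], [0.64, 0.169], [0.65, 0.165], [0.66, 0.164], [0.67, 0.162], [0.68, 0.158], [0.69, 0.155], [0.7, 0.152], [0.71, 0.147], [0.72, 0.144], [0.73, 0.139], [0.74, 0.135], [0.75, 0.131], [0.76, 0.129]]
t 13.55 local [ 0.5432 -0.2116  0.1488] rot err deg [-0.6   0.56  0.16] F [ 1.9  0.5 -4.4] w 0.293 q [-0.34  0.17  1.77 -0.01  1.18  1.09]
```

View pics/s15.png

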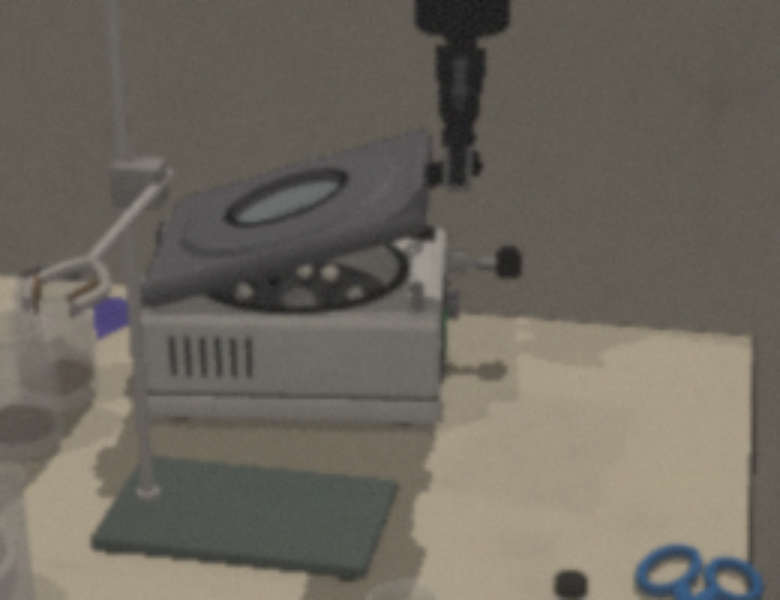

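Emit:
apply_moves([
  [0,0,0,5,0,-12,-1],
  [0,0,0,5,0,-12,-1],
  [0,0,0,6,0,-11,-1],
  [0,0,0,6,0,-11,-1],
])

```text
time_s: 14.05
position: [0.5914, -0.1247, 0.1952]
ee_rot: [0.997, 0.074, 0.006, 0.006]
wrist_force: [7.8, -1.2, -8.5]
width: 0.292
```

Run:
```python
from h import *
show();p=lidang();show()
```

```text
t 14.05 local [ 0.5661 -0.2117  0.1952] rot err deg [-0.69  0.62  0.12] F [ 7.8 -1.2 -8.5] w 0.292 q [-0.32  0.17  1.68 -0.01  1.27  1.1 ]
[[0.57, 0.238], [0.59, 0.226], [0.6, 0.226], [0.61, 0.22], [0.62, 0.215], [0.63, 0.209], [0.64, 0.203], [0.65, 0.199], [0.66, 0.196], [0.67, 0.191], [0.68, 0.186], [0.69, 0.18], [0.7, 0.175], [0.71, 0.17], [0.72, 0.163], [0.73, 0.157], [0.74, 0.149], [0.75, 0.142], [0.76, 0.136]]
t 14.1 local [ 0.5675 -0.2117  0.1971] rot err deg [-0.7   0.77  0.12] F [ 6.   0.3 -5.6] w 0.292 q [-0.32  0.17  1.68 -0.01  1.27  1.1 ]
```

Emit:
apply_moves([
  [0,0,0,6,0,-11,-1],
  [0,0,0,7,0,-11,-1],
  [0,0,0,7,0,-10,-1],
  [0,0,0,8,0,-10,-1],
])

```text
time_s: 14.6
position: [0.6212, -0.1203, 0.2352]
ee_rot: [0.997, 0.074, 0.007, 0.006]
wrist_force: [6.4, -1.8, -10.0]
width: 0.297
```

Run:
```python
from h import *
show();p=lidang();show();cv2.imwrite("pics/s17.png",cv2.resize(p[50:300,200:460,::-1],None,fx=2.4,fy=2.4))
```

```text
t 14.6 local [ 0.5962 -0.2118  0.2352] rot err deg [-0.72  0.72  0.08] F [  6.4  -1.8 -10. ] w 0.297 q [-0.3   0.2   1.58 -0.01  1.35  1.12]
[[0.57, 0.122], [0.61, 0.258], [0.62, 0.261], [0.63, 0.257], [0.64, 0.248], [0.65, 0.239], [0.66, 0.232], [0.67, 0.224], [0.68, 0.218], [0.69, 0.209], [0.7, 0.201], [0.71, 0.194], [0.72, 0.184], [0.73, 0.177], [0.74, 0.166], [0.75, 0.157], [0.76, 0.146]]
t 14.65 local [ 0.5979 -0.2119  0.2368] rot err deg [-0.74  0.9   0.08] F [ 5.2 -0.7 -8.2] w 0.292 q [-0.3   0.2   1.57 -0.    1.35  1.12]
```

View pics/s17.png

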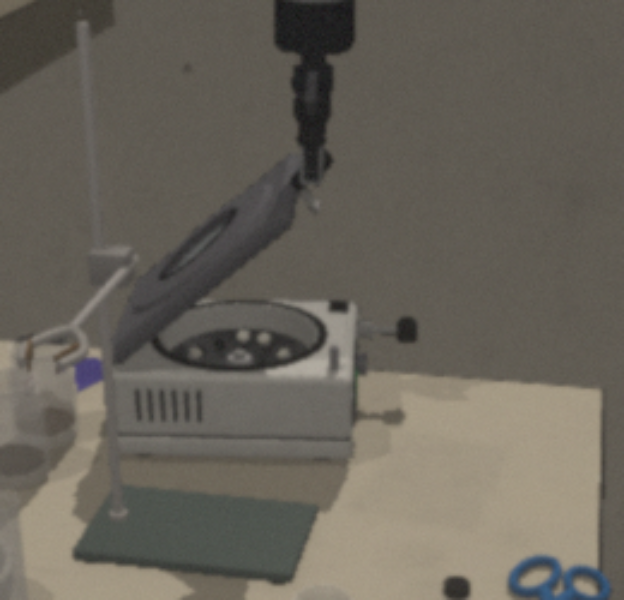

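Emit:
apply_moves([
  [0,0,0,5,0,-5,-1],
  [0,0,0,4,0,-4,-1],
  [0,0,0,2,0,-2,-1],
  [0,0,0,0,0,0,-1],
])

```text
time_s: 15.15
position: [0.6312, -0.1188, 0.2455]
ee_rot: [0.997, 0.074, 0.004, 0.006]
wrist_force: [2.8, -1.1, -7.0]
width: 0.29
```

Run:
```python
from h import *
show();p=lidang();show();lidang()
pic,l=wl();cv2.imwrite("pics/w18.png",pic[:,:,::-1])
show()
```

```text
t 15.15 local [ 0.6064 -0.2118  0.2455] rot err deg [-0.67  0.38  0.07] F [ 2.8 -1.1 -7. ] w 0.29 q [-0.29  0.22  1.54 -0.01  1.38  1.13]
[[0.57, 0.122], [0.62, 0.267], [0.63, 0.27], [0.64, 0.264], [0.65, 0.254], [0.66, 0.244], [0.67, 0.235], [0.68, 0.229], [0.69, 0.221], [0.7, 0.212], [0.71, 0.203], [0.72, 0.193], [0.73, 0.182], [0.74, 0.173], [0.75, 0.162], [0.76, 0.15]]
t 15.2 local [ 0.6063 -0.2118  0.2455] rot err deg [-0.67  0.38  0.07] F [ 3.9 -1.8 -6.9] w 0.293 q [-0.29  0.22  1.54 -0.01  1.38  1.13]
[[0.57, 0.12], [0.62, 0.267], [0.63, 0.27], [0.64, 0.263], [0.65, 0.255], [0.66, 0.244], [0.67, 0.234], [0.68, 0.229], [0.69, 0.221], [0.7, 0.212], [0.71, 0.203], [0.72, 0.193], [0.73, 0.185], [0.74, 0.174], [0.75, 0.162], [0.76, 0.151]]
t 15.3 local [ 0.6064 -0.2119  0.2455] rot err deg [-0.68  0.4   0.08] F [ 3.4 -1.8 -6.5] w 0.296 q [-0.29  0.22  1.54 -0.01  1.38  1.13]
```

View pics/w18.png

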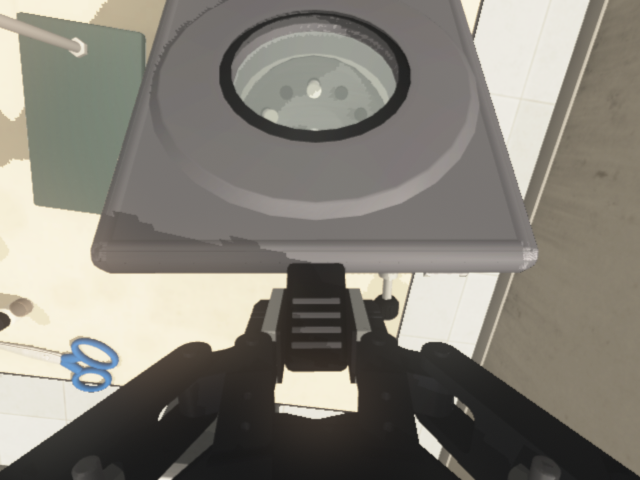

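Emit:
apply_moves([
  [0,0,0,2,0,-3,-1],
  [0,0,0,0,0,0,-1],
  [0,0,0,0,0,0,-1],
  [0,0,0,0,0,0,-1],
])

```text
time_s: 15.8
position: [0.6335, -0.1185, 0.2477]
ee_rot: [0.997, 0.074, 0.004, 0.006]
wrist_force: [3.2, -2.0, -8.3]
width: 0.294
```

Run:
```python
from h import *
show();p,l=wl()
k=l[(abs(l[:,1]+.212)<.1)&(l[:,0]>.645)&(l[:,0]<.68)&(l[:,2]>.2)]
A_=np.c_[k[:,0],k[:,1],np.ones(len(k))];c=np.linalg.lstsq(A_,k[:,2],rcond=None)[0];r=k[:,2]-A_@c
k=k[abs(r)<.004];A_=A_[abs(r)<.004];c=np.linalg.lstsq(A_,k[:,2],rcond=None)[0];print("plane",len(k),c,np.arctan(-c[0]))
p=lidang();cv2.imwrite("pics/s19.png",cv2.resize(p[50:420,180:470,::-1],None,fx=1.6,fy=1.6))
d=capture("side")[1];W=cloud("side",d);q=np.stack([W@LX,W@LY,W[...,2]],-1).reshape(-1,3);q=q[~np.isnan(q).any(1)];meas(q)
show()
```

```text
t 15.8 local [ 0.6086 -0.2118  0.2477] rot err deg [-0.68  0.44  0.06] F [ 3.2 -2.  -8.3] w 0.294 q [-0.29  0.22  1.53 -0.01  1.38  1.13]
plane 26208 [-0.6874188   0.002072    0.70470012] 0.602232208885881
[[0.57, 0.121], [0.62, 0.267], [0.63, 0.272], [0.64, 0.267], [0.65, 0.258], [0.66, 0.248], [0.67, 0.238], [0.68, 0.23], [0.69, 0.223], [0.7, 0.214], [0.71, 0.206], [0.72, 0.196], [0.73, 0.185], [0.74, 0.174], [0.75, 0.162], [0.76, 0.152]]
knob 112 [[0.4863, -0.2977, 0.0616], [0.4995, -0.2827, 0.0739], [0.5226, -0.2734, 0.0846]]
t 15.95 local [ 0.6086 -0.2119  0.2477] rot err deg [-0.68  0.44  0.07] F [ 3.3 -2.1 -7.9] w 0.293 q [-0.29  0.22  1.53 -0.01  1.38  1.13]
```

View pics/s19.png

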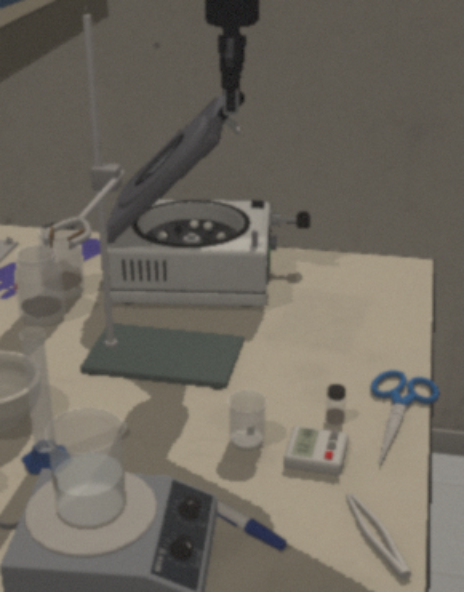

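Run:
```python
from h import *
p,l=wl()
for yc in(-.13,-.28):
  P=[]
  for x in np.arange(.62,.76,.01):
    s=l[(abs(l[:,0]-x)<.003)&(abs(l[:,1]-yc)<.01)&(l[:,2]>.13)]
    if len(s)>3:P.append((round(x,3),round(np.median(s[:,2]),4)))
  print(P); P=np.array(P);P=P[P[:,0]>.655]
  if len(P)>2: print(np.arctan(-np.polyfit(P[:,0],P[:,1],1)[0]))
s=get_state();print(np.abs(s["joint_velocities"]).max())
```

```text
[(np.float64(0.62), np.float64(0.2687)), (np.float64(0.63), np.float64(0.273)), (np.float64(0.64), np.float64(0.267)), (np.float64(0.65), np.float64(0.2572)), (np.float64(0.66), np.float64(0.2475)), (np.float64(0.67), np.float64(0.2378)), (np.float64(0.68), np.float64(0.2293)), (np.float64(0.69), np.float64(0.2223)), (np.float64(0.7), np.float64(0.2147)), (np.float64(0.71), np.float64(0.2056)), (np.float64(0.72), np.float64(0.1962)), (np.float64(0.73), np.float64(0.1862)), (np.float64(0.74), np.float64(0.1741)), (np.float64(0.75), np.float64(0.1606)), (np.float64(0.76), np.float64(0.1511))]
0.7607652631984948
[(np.float64(0.62), np.float64(0.3635)), (np.float64(0.63), np.float64(0.2729)), (np.float64(0.64), np.float64(0.2664)), (np.float64(0.65), np.float64(0.2566)), (np.float64(0.66), np.float64(0.2472)), (np.float64(0.67), np.float64(0.2401)), (np.float64(0.68), np.float64(0.2339)), (np.float64(0.69), np.float64(0.2253)), (np.float64(0.7), np.float64(0.2162)), (np.float64(0.71), np.float64(0.2069)), (np.float64(0.72), np.float64(0.1974)), (np.float64(0.73), np.float64(0.1875)), (np.float64(0.74), np.float64(0.1774)), (np.float64(0.75), np.float64(0.1671)), (np.float64(0.76), np.float64(0.1518))]
0.7539490205303813
0.0020838194842913993
```

Run:
```python
from plant import workorder
print(workorder.finish_job())
```

```text
the job is handed in; nothing more can be done
None
```

I pulled the release knob out to its stop and the lid popped ajar. Then I pushed the knob home against its stop, gripped the lid's tongue and raised the lid to about 44°. It was handed in at about 16 s with the gripper still holding it there; no verdict was reported.

**Last checks**
- **Lid angle:** profiles from the wrist camera gave 0.75–0.76 rad, and the arc travelled by the gripper gave about 0.77 rad. The target is 0.785.
- **Hold:** the arm was still, with the tongue held at an opening of 0.29 and about 8 N of load at the wrist.
- **Knob:** after the push its front face measured within 1 mm of where it started. In the last picture it was still home, at 0.486 m along the cabinet's axis against about 0.485–0.486 m before.
- **Bystanders:** in the last picture they stood where they were at the start. I judged this by eye and did not measure it.

**What failed or disagreed**
- **First knob grasp:** it closed on nothing. The fingertips were really about 20–35 mm short of the reported TCP, where 11 mm ahead of it was stated. From then on I set grasp heights from the cameras.
- **Side-to-side position:** the wrist camera put things about 5 mm further right than the fixed cameras did. I centred both grasps with the wrist picture.
- **One lid-angle fit:** a quick plane fit gave 0.60 rad. I put it down to the rounded lid edge and the raised ring around the window, and discarded it in favour of the profiles above.

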